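# Charcoal block onto the fire-brick rest

## Robot

A 7-joint arm with a two-finger parallel gripper is mounted at the origin on the work surface. World frame = base frame: x ahead of the robot, y to its left, z up, the work surface at z = 0. Lengths are in m, angles in rad, forces in N, time in s.
With the tool pointing down it reaches from about 0.425 to 0.95 m from the base axis. Payload 16.7 kg.
Tool frame: the origin (TCP) lies at the very end of the fingers, on their centre line; the grasp point (between the pads) lies 19 mm behind it; z points along the fingers, y is the line along which they close (so a half turn about z gives the same grasp; the last joint's range is limited). The gripper opens to 94 mm and grips with 3 to 60 N. Pads are 16 mm wide; open, the fingers measure 119 mm over their backs; the gripper's body (75 mm by 177 mm) begins 78 mm behind the grasp point.
Start: joints at [1.081, 0.426, 0.074, 1.606, -0.034, 1.111, -0.067], TCP at [0.225, -0.636, 0.18] pointing down, gripper open.
Joint ranges: [-2.85, 2.85], [-0.5, 2.14], [-1.23, 1.37], [0.21, 2.46], [-1.02, 4.16], [0.16, 2.05], [-2.73, 2.73]. Speed limits (rad/s): [1.89, 1.89, 2.39, 2.39, 3.01, 3.01, 3.01].

## Interface

Orientations are given as a 3x3 rotation matrix whose columns are the frame's x, y, z axes.
In Python, from bench import read_state, snapshot, camera_params, job, finder gives the robot as it stands.
- The arm moves only by the tool drive_tool, never from a script. Its argument "plan" is a list of rows, each an object of numbers: "hand": the opening, from -1 (shut) to 1 (fully open); "dx", "dy", "dz": the shift along the world's x, y, z in m; "wx", "wy", "wz": the turn, a rotation vector about the world's x, y, z in degrees. A call has exactly 8 rows; each row is the pose to reach, as a shift and turn from the pose commanded when the call began; what a row does not reach only later rows make up. A row lasts 1/8 s, in which the tool goes at most 62.5 mm and 10.7 degrees, less where a joint would pass 70% of its speed; a pose out of reach is approached as far as the arm can. A call with a gripper value outside its range is refused whole. The fingers move at their own pace and stop on an object; "newtons" is the grip in N (left out, the last holds). Time passes only in rows, so rows that repeat a pose let the fingers close, or fill a call up. It gives the time, the measured TCP pose, the force, the opening and the grip force at its end, in the units of the state.
- read_state(): the state, without advancing time (a new reading comes with each control period).
- snapshot(name): name is "scene" or "top" or "wrist"; returns the picture (400x640x3 uint8, red, green, blue); there is no depth.
- camera_params(name): a dict with "mtx" (3x3 intrinsics, pixels), "k1" (the pictures are not rectified: a ray, as slopes to the right and down, at radius r is drawn at 1 + k1 r^2 times it, then the intrinsics apply), "R" (3x3) and "t" (3): a world point X has camera coordinates R X + t. Camera axes: x right, y down, z forward; pixel columns grow to the right and rows downward; lengths in m; the calibration is good to about 2 mm. A picture is of the moment at which its call begins: read the wrist's pose just before it. camera_params takes no time and is no camera call; for the wrist camera it gives the pose at the moment of the call.
- job.close_job(): hands the job in; it is judged then, once.
Trained networks look in the newest picture that a camera, given by its name, has taken for a name from the list of things; names that differ only in an ending like _2 or _b are one class to them, and where a whole thing is asked for, a point or a joint stands for the part that bears it (a point fixed in the world has none). Each returns a list of dicts, best first, with "p" (0 to 1); they miss things now and then, are a little off and sometimes report something else, mostly with a low value. They report only what shows in the picture. A call takes as long as a camera call. They do not tell look-alikes from the thing itself.
- finder.trace(thing, camera): "mask" (400x640 bool, what is visible of it) and "xy" ([column, row] in pixels, amid what is visible of it).
- finder.spot_point(thing, camera): "xy" ([column, row] in pixels: a listed point, or the origin of a listed thing).
The state is a dict: "clock": time; "joint_positions": joint angles; "joint_velocities": joint speeds; "effort": joint torques, N m; "tool_pos": TCP position; "ee_rot": TCP orientation; "contact_force": force on the tool from outside, world axes, zero at the start; "ft_torque": the same for the moment, N m; "finger_gap": finger opening in m; "gripper_force": force on a finger pad.
Only numpy, scipy, OpenCV 4.12 (cv2) and the standard library are available. Lean on these libraries where they do the work, as an engineer would, in place of code of your own. Each camera call takes 0.05 s, during which the arm holds its last target. There are 200 camera calls.

## Task

Take the middle-sized of the three charcoal blocks out of the wooden rack, where only its two ends can be reached, put it down flat on the honeycomb soldering board and let go; then take it again another way and set it on the narrow sill of the fire-brick rest, level, centred and lined up with the sill; there the brick cheeks leave room for fingers only at its long sides. Charcoal is brittle: grip it lightly, set it down softly both times rather than dropping it, and never tip it. Leave all the other things where they are.

Things in the scene. Friction and masses are not known exactly. Their poses are not given: they have to be found in the camera images.
- block: the task's block: charcoal, 64 (its x) x 40 (y) x 32 high mm, about 90 g, flat in one of the rack's slots, the middle-sized of three of equal width and height. Origin: centre of its underside; z up. Brittle: spoilt by finger forces over 80 N (both fingers added, 40 N each), by a fall of 6 mm or more, or pressed down with over 40 N on the rest, 60 N on the board
- long_block: bystander: charcoal block 100 x 40 x 32 mm in another slot of the rack. Origin: centre of its underside; x along its length
- short_block: bystander: charcoal block 34 x 40 x 32 mm in another slot of the rack. Origin: centre of its underside; x along the slot
- rack: fixed plywood rack, 56 (x) x 178 (y) mm, origin at the centre of its underside on the bench. Floor 8 mm thick; four walls along x, 10 mm thick, tops 38 mm above the bench, make three slots 46 mm wide, open at both ends, at y = -56, 0 and 56 mm. Blocks lie on the floor along x; the task's block overhangs the rack 4 mm at each end and stands 2 mm above the walls
- board: fixed pale ceramic soldering board with a honeycomb of dark holes (drawn only, the top is flat), 130 (x) x 120 (y) x 12 thick mm, origin at the centre of its underside on the bench; its top is 12 mm above the bench
- rest: fixed fire-brick rest, origin at the centre of its underside on the bench: a narrow sill 24 mm wide (x), 80 mm long (y) and 60 mm high between two cheeks, each 70 (x) x 34 (y) x 96 high mm, whose inner faces are at y = -40 and 40 mm. The space beside the sill (in x) is open down to the bench
- sill (a point): centre of the top face of the rest's sill, 60 mm above the bench; axes as rest, the sill runs along y. The block's length (its x) is to run along this y, either way round, the block overhanging the sill by 8 mm on each long side
- spool: bystander: blue plastic spool, 44 mm across, 50 high. Origin: centre of its underside
- flux_jar: bystander: green glass jar, 52 mm across, 75 high. Origin: centre of its underside
- pliers: bystander: small pliers lying flat, 140 mm long, 10 thick, 44 wide at the handles; handles to -x. Origin: on the bench near the joint
- brass_collar: bystander: brass ring, 40 mm across, 18 high. Origin: centre of its underside
- weight: bystander: steel cylinder, 36 mm across, 28 high. Origin: centre of its underside
There are look-alikes about, which are no part of the job. What is shaped like the block but yellow is not meant. Of the things that look like the board, take the one that is nearest to the robot's base at the start.

How it is judged:
On the way:
1. the middle-sized charcoal block lies flat on the soldering board, let go (its centre within 50 mm of the board's centre in the board's x and y) (x of block in the frame of board between -0.05 and 0.05 m and y of block in the frame of board between -0.05 and 0.05 m and z of block in the frame of board between 0.009 and 0.016 m and angle between block's own z axis and vertical below 0.08 rad and contact force between the fingers and block below 0.1 N and linear speed of block below 0.02 m/s), for 0.2 s.
At the end, for the whole second after the job is handed in: the block lies flat on the sill of the rest, released and at rest: its centre within 8 mm of the sill's centre along and across the sill, its underside within 4 mm of the sill's height, tilted less than 0.08 rad, its length within 0.15 rad of the sill's direction (x of block in the frame of sill between -0.008 and 0.008 m and y of block in the frame of sill between -0.008 and 0.008 m and z of block in the frame of sill between -0.004 and 0.004 m and angle between block's own z axis and vertical below 0.08 rad and angle between the x axis of block and the y axis of rest, either way round below 0.15 rad and linear speed of block below 0.02 m/s and contact force between the fingers and block below 0.1 N); the robot touches nothing.
It fails at once if the block is squeezed: the fingers' contact forces on it add up to more than 80 N (contact force between the fingers and block above 80 N).
It fails at once if the block is dropped: unheld, it falls faster than 0.35 m/s (a fall of about 6 mm) (linear speed of block above 0.35 m/s and contact force between the fingers and block below 0.1 N).
It fails at once if the block is pressed on the rest with more than 40 N or on the board with more than 60 N (contact force between block and rest above 40 N or contact force between block and board above 60 N).
It fails at once if the block is tipped by more than 0.6 rad (angle between block's own z axis and vertical above 0.6 rad).
It fails at once if another thing is moved by more than 25 mm (distance of any of long_block, short_block, spool, flux_jar, pliers, brass_collar, weight from where it was at the start of the episode above 0.025 m).
It also fails if it takes over 70 s, if anything falls off the work surface, if the arm or the gripper's body presses on something with over 40 N, if the wrist force passes 120 N, or if a joint passes its speed limit or range.

## Working session

There is one attempt and no reset: what is moved stays moved. The work goes in short steps, Python scripts to look and compute and a tool call to move; the robot and the scene stay as the last step left them, time stands still between calls to the robot, and variables do not carry over. Pictures are saved under pics/ and viewed, at most 10 in all, crops included, and the job is handed in when it is done.

Besides the shell and the picture viewer there is one more tool, called after "Emit:" as name([rows], argument=value, ...), one row to a line, values as JSON. drive_tool: Moves the arm, as the interface text tells. Its arguments: {"type":"object","properties":{"plan":{"type":"array","items":{"type":"object","properties":{"hand":{"type":"number"},"dx":{"type":"number"},"dy":{"type":"number"},"dz":{"type":"number"},"wx":{"type":"number"},"wy":{"type":"number"},"wz":{"type":"number"}}}},"newtons":{"type":"number"}},"required":["plan"]}

```bash
mkdir -p pics; ls
python3 - <<'E'
from bench import *
import cv2,numpy as np
s=read_state(); print(s['clock'],s['tool_pos'],s['ee_rot'],s['finger_gap'])
for c in ['scene','top']:
    im=snapshot(c); cv2.imwrite(f'pics/{c}0.png',im[:,:,::-1])
    p=camera_params(c); print(c,p)
    for t in ['block','long_block','short_block','rack','board','rest']:
        print(t,[(round(d['p'],2),np.round(d['xy']).tolist(),int(d['mask'].sum())) for d in finder.trace(t,c)])
    for t in ['block','rack','board','rest','sill']:
        print('pt',t,[(round(d['p'],2),np.round(d['xy'],1).tolist()) for d in finder.spot_point(t,c)])
E
```

```text
pics
0.0 [ 0.22481055 -0.63597256  0.17899128] [[ 9.42822385e-01  3.33295210e-01 -5.03095529e-04]
 [ 3.33295578e-01 -9.42821689e-01  1.14896744e-03]
 [-9.13840300e-05 -1.25095174e-03 -9.99999213e-01]] 0.09386100493109119
scene {'mtx': array([[437.47250491,   0.        , 327.86417328],
       [  0.        , 437.47250491, 192.60229387],
       [  0.        ,   0.        ,   1.        ]]), 'k1': -0.05847479713677355, 'R': array([[-0.39208011,  0.91992335, -0.00377214],
       [ 0.6165769 ,  0.25974341, -0.74321348],
       [-0.68271964, -0.29372504, -0.66904371]]), 't': array([ 0.22728716, -0.26884005,  1.5297894 ])}
block [(0.95, [424.0, 222.0], 459), (0.8, [436.0, 260.0], 628)]
long_block []
short_block [(0.64, [446.0, 227.0], 283)]
rack [(0.81, [436.0, 232.0], 419)]
board [(0.93, [191.0, 201.0], 1618), (0.61, [328.0, 208.0], 1630), (0.27, [425.0, 220.0], 457)]
rest [(0.79, [244.0, 167.0], 1911)]
pt block [(0.89, [437.2, 265.2]), (0.73, [246.7, 179.1]), (0.72, [424.7, 227.9])]
pt rack [(0.68, [425.3, 226.3])]
pt board [(0.92, [189.9, 200.2]), (0.58, [328.6, 208.9])]
pt rest [(0.88, [2
[... 271 characters left out ...]
 array([[ 0.02600881, -0.99947202,  0.01947388],
       [-0.99040772, -0.02840767, -0.13522412],
       [ 0.13570593, -0.01577007, -0.99062364]]), 't': array([-0.0404641 ,  0.54264471,  0.87619941])}
block [(0.82, [186.0, 175.0], 546), (0.61, [203.0, 222.0], 533)]
long_block [(0.94, [229.0, 226.0], 869)]
short_block [(0.31, [240.0, 143.0], 376)]
rack [(0.83, [188.0, 226.0], 658)]
board [(0.94, [471.0, 164.0], 2701), (0.66, [315.0, 208.0], 2882)]
rest [(0.78, [442.0, 225.0], 2105)]
pt block [(0.82, [190.3, 178.3]), (0.72, [206.7, 224.2])]
pt rack [(0.63, [207.0, 222.3])]
pt board [(0.83, [313.2, 211.1]), (0.58, [471.6, 164.5])]
pt rest [(0.66, [429.4, 224.5])]
pt sill [(0.92, [436.1, 229.0])]
```

View pics/top0.png

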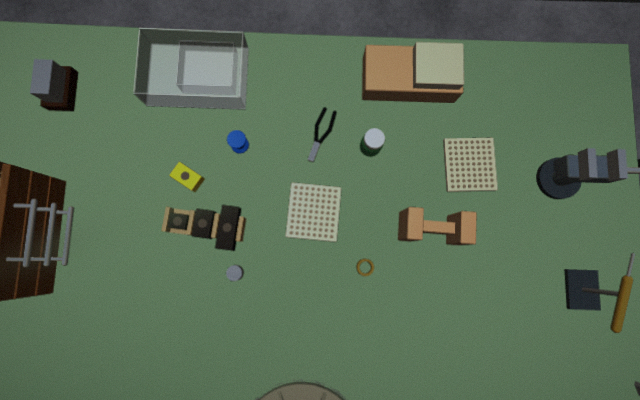

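View pics/scene0.png

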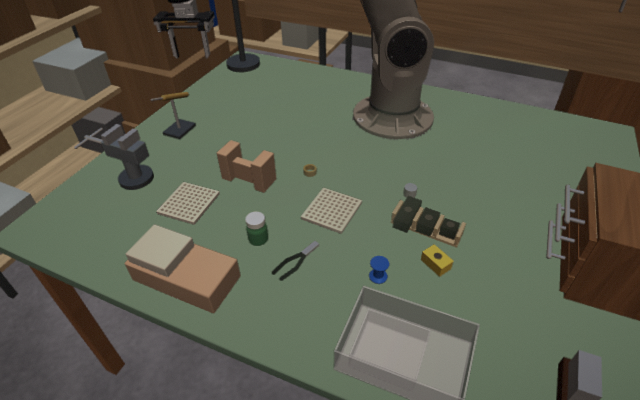

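Candidates. Block: middle charcoal in the rack, top (203,223) / scene (428,222); yellow look-alike at top (186,176); long charcoal (228,227), short (178,220). Board: near (314,211), far (471,164). I take the middle dark block and the board at (314,211), which is nearer the base. The rest is at (440,226).

```bash
cat > h.py <<'E'
import numpy as np,cv2
from bench import *
def ray(P,uv):
    K=P['mtx']; d=((uv[0]-K[0,2])/K[0,0],(uv[1]-K[1,2])/K[1,1]); d=np.array(d); u=d.copy()
    for _ in range(10): u=d/(1+P['k1']*(u@u))
    return -P['R'].T@P['t'], P['R'].T@np.array([u[0],u[1],1])
def onz(P,uv,z):
    o,d=ray(P,uv); return o+d*(z-o[2])/d[2]
def tri(obs):
    A=np.zeros((3,3));b=np.zeros(3)
    for P,uv in obs:
        o,d=ray(P,uv); d=d/np.linalg.norm(d); M=np.eye(3)-np.outer(d,d); A+=M;b+=M@o
    return np.linalg.solve(A,b)
def proj(P,X):
    c=np.atleast_2d(X)@P['R'].T+P['t']; s=c[:,:2]/c[:,2:]
    s=s*(1+P['k1']*(s**2).sum(1,keepdims=True))
    return s*[P['mtx'][0,0],P['mtx'][1,1]]+P['mtx'][:2,2]
E
python3 - <<'E'
from h import *
T,S=camera_params('top'),camera_params('scene')
pr=lambda n,x:print(n,np.round(x,4))
for n,a,b in [('board',(314,211.5),(331.5,210)),('boardfar',(471,164),(189,201.5)),('sill',(437.5,227.5),(249,165)),('block top',(203,222),(428.5,217)),('long top',(228,226),(409,208)),('short top',(178,220),(450,226))]:
    pr(n,tri([(T,a),(S,b)]))
pr('block@.04',onz(T,(203,222.5),.04)); pr('long',onz(T,(228,227),.04)); pr('short',onz(T,(178,220),.04))
for p in [(166,208),(166,235),(243,216),(243,241)]: pr('rackish',onz(T,p,.03))
pr('spool',onz(T,(238,140),.05));pr('weight',onz(T,(234,272),.028));pr('yellow',onz(T,(186,176),.03));pr('jar',onz(T,(374,137),.075));pr('collar',onz(T,(365,267),.018))
W=camera_params('wrist'); s=read_state(); R=s['ee_rot']
pr('cam in tool',R.T@(-W['R'].T@W['t']-s['tool_pos'])); pr('axes',R.T@W['R'].T); print(W['mtx'],W['k1'])
im=cv2.resize(cv2.imread('pics/top0.png')[120:280,150:350],None,fx=4,fy=4,interpolation=cv2.INTER_CUBIC)
cv2.imwrite('pics/topc.png',im[:600])
E
```

```text
board [ 0.5222 -0.0144  0.0037]
boardfar [ 0.6472 -0.3886  0.0071]
sill [ 0.4873 -0.2893  0.0492]
block top [0.4871 0.2355 0.0417]
long top [0.4789 0.1802 0.0451]
short top [0.4908 0.2927 0.0357]
block@.04 [0.4865 0.2348 0.04  ]
long [0.4778 0.1782 0.04  ]
short [0.4906 0.2909 0.04  ]
rackish [0.5181 0.3233 0.03  ]
rackish [0.4567 0.3185 0.03  ]
rackish [0.5046 0.1476 0.03  ]
rackish [0.4476 0.1447 0.03  ]
spool [0.6776 0.1646 0.05  ]
weight [0.3778 0.1615 0.028 ]
yellow [0.5938 0.2835 0.03  ]
jar [ 0.6871 -0.145   0.075 ]
collar [ 0.3961 -0.1353  0.018 ]
cam in tool [ 0.0764 -0.0004 -0.2048]
axes [[ 5.000e-04 -9.654e-01 -2.607e-01]
 [ 1.000e+00  3.000e-04  8.000e-04]
 [-7.000e-04 -2.607e-01  9.654e-01]]
[[316.21208854   0.         316.07982721]
 [  0.         316.21208854 201.66569769]
 [  0.           0.           1.        ]] -0.05908507743024213
```

View pics/topc.png

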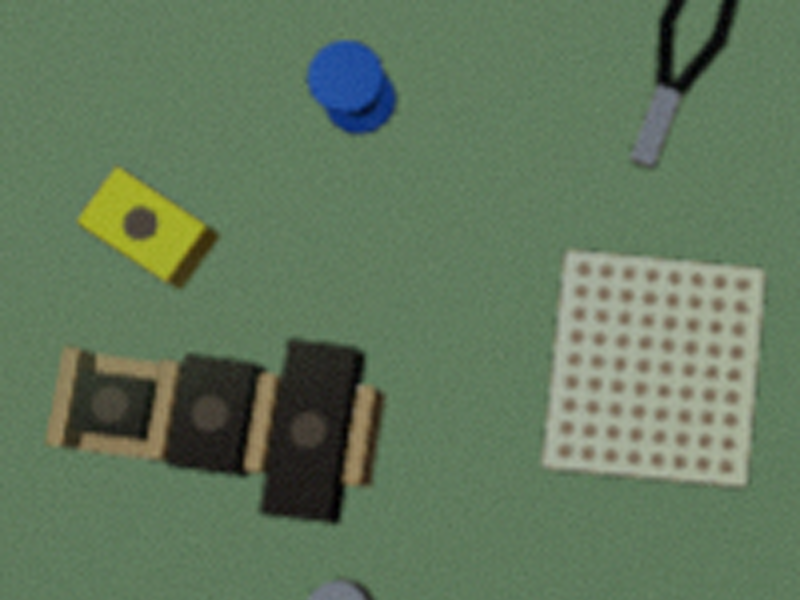

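The crop shows the middle charcoal block in the centre slot (crop (210,412)), with the long block to its right and the short one to its left. The yellow look-alike is outside the rack. I go past the rest and board first, measuring with the wrist camera, then on to the rack.

Emit:
drive_tool([
  {"dx": 0.033, "dy": 0.043, "dz": 0.009, "wz": 8, "hand": 1},
  {"dx": 0.066, "dy": 0.086, "dz": 0.018, "wz": 16, "hand": 1},
  {"dx": 0.1, "dy": 0.13, "dz": 0.026, "wz": 24, "hand": 1},
  {"dx": 0.133, "dy": 0.173, "dz": 0.035, "wz": 32, "hand": 1},
  {"dx": 0.166, "dy": 0.216, "dz": 0.044, "wz": 40, "hand": 1},
  {"dx": 0.2, "dy": 0.26, "dz": 0.053, "wz": 48, "hand": 1},
  {"dx": 0.233, "dy": 0.303, "dz": 0.061, "wz": 56, "hand": 1},
  {"dx": 0.265, "dy": 0.346, "dz": 0.07, "wz": 64, "hand": 1},
])

```text
validation failed for argument at $.pl...
```

Emit:
drive_tool([
  {"dx": 0, "hand": 1},
  {"dx": 0, "hand": 1},
  {"dx": 0, "hand": 1},
  {"dx": 0, "hand": 1},
  {"dx": 0, "hand": 1},
  {"dx": 0, "hand": 1},
  {"dx": 0, "hand": 1},
  {"dx": 0, "hand": 1},
])

```text
validation failed for argument at $.pl...
```

```bash
cat >> h.py <<'E'
import pickle
def shot(tag):
    s=read_state();P=camera_params('wrist');im=snapshot('wrist')
    cv2.imwrite(f'pics/{tag}.png',im[:,:,::-1]);pickle.dump((P,im,s),open(f'{tag}.pkl','wb'))
    print(s['clock'],np.round(s['tool_pos'],4),'yaw',round(np.degrees(np.arctan2(s['ee_rot'][1,0],s['ee_rot'][0,0])),2),np.round(s['joint_positions'],2))
    return P,im
E
python3 - <<'E'
from h import *
P,im=shot('w1')
for t in ['rest','board']:
    print(t,[(round(d['p'],2),np.round(d['xy']).tolist(),int(d['mask'].sum())) for d in finder.trace(t,'wrist')])
for t in ['sill','board']: print(t,[(round(d['p'],2),np.round(d['xy'],1).tolist()) for d in finder.spot_point(t,'wrist')])
E
```

```text
1.2 [ 0.2249 -0.6364  0.1797] yaw 19.46 [ 1.08  0.43  0.07  1.61 -0.03  1.11 -0.07]
rest []
board []
sill []
board []
```

View pics/w1.png

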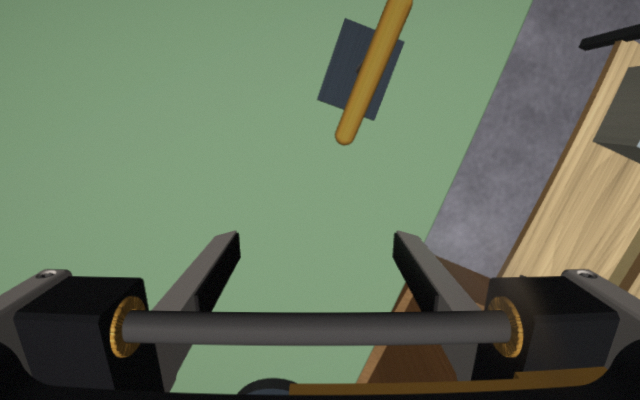

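The arm did not move, because the rows failed validation. The picture is still the start pose: fingertips near (235,235) and (400,235), the torch below. I'll send complete rows.

Emit:
drive_tool([
  {"dx": 0.033, "dy": 0.043, "dz": 0.009, "wx": 0.0, "wy": 0.0, "wz": 8.0, "hand": 1.0},
  {"dx": 0.066, "dy": 0.086, "dz": 0.018, "wx": 0.0, "wy": 0.0, "wz": 16.0, "hand": 1.0},
  {"dx": 0.1, "dy": 0.13, "dz": 0.026, "wx": 0.0, "wy": 0.0, "wz": 24.0, "hand": 1.0},
  {"dx": 0.133, "dy": 0.173, "dz": 0.035, "wx": 0.0, "wy": 0.0, "wz": 32.0, "hand": 1.0},
  {"dx": 0.166, "dy": 0.216, "dz": 0.044, "wx": 0.0, "wy": 0.0, "wz": 40.0, "hand": 1.0},
  {"dx": 0.2, "dy": 0.26, "dz": 0.053, "wx": 0.0, "wy": 0.0, "wz": 48.0, "hand": 1.0},
  {"dx": 0.233, "dy": 0.303, "dz": 0.061, "wx": 0.0, "wy": 0.0, "wz": 56.0, "hand": 1.0},
  {"dx": 0.265, "dy": 0.346, "dz": 0.07, "wx": 0.0, "wy": 0.0, "wz": 64.0, "hand": 1.0},
], newtons=15)

```text
clock: 2.45
tool_pos: [0.4908, -0.2889, 0.2502]
ee_rot: [[0.109, 0.994, 0.0], [0.994, -0.109, -0.0], [-0.0, 0.0, -1.0]]
contact_force: [-0.0, -1.0, -0.4]
finger_gap: 0.0939
gripper_force: 0.0
```

Run:
```python
from h import *
P,im=shot('w2')
for t in ['rest','board']:
    print(t,[(round(d['p'],2),np.round(d['xy']).tolist(),int(d['mask'].sum())) for d in finder.trace(t,'wrist')])
for t in ['sill','board']: print(t,[(round(d['p'],2),np.round(d['xy'],1).tolist()) for d in finder.spot_point(t,'wrist')])
print(proj(P,[[.4873,-.2893,.06],[.5222,-.0144,.012]]))
```

```text
2.45 [ 0.4908 -0.2889  0.2502] yaw 83.73 [ 0.68  0.21 -0.31  1.74  0.07  1.19  0.24]
rest [(0.92, [321.0, 190.0], 5132)]
board [(0.79, [430.0, 216.0], 5630), (0.67, [307.0, 0.0], 589)]
sill [(0.92, [314.2, 176.2])]
board [(0.75, [424.1, 221.5])]
[[312.88089857 178.99586984]
 [316.63386804 -48.13662716]]
```

View pics/w2.png

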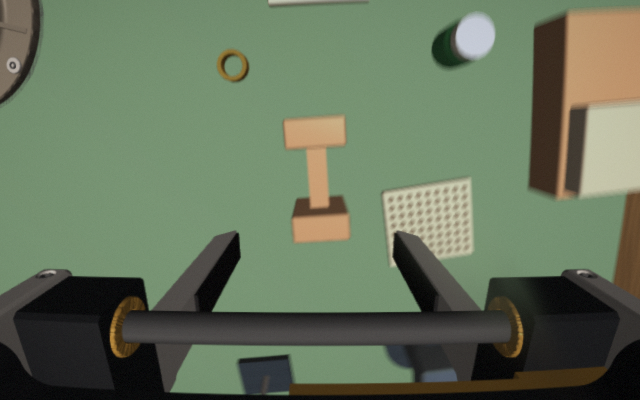

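The view shows the rest: far cheek at (315,132), sill (317,178), near cheek (321,222), clear of the fingers, plus the brass collar and the far board. I'll fit silhouettes of the known shapes to colour masks.

```bash
cat >> h.py <<'E'
from scipy.optimize import minimize
SC=4
def box(x0,x1,y0,y1,z0,z1): return np.array([[x,y,z] for x in(x0,x1) for y in(y0,y1) for z in(z0,z1)],float)
REST=[box(-.012,.012,-.04,.04,0,.06),box(-.035,.035,.04,.074,0,.096),box(-.035,.035,-.074,-.04,0,.096)]
BOARD=[box(-.065,.065,-.06,.06,0,.012)]
BLOCK=[box(-.032,.032,-.02,.02,0,.032)]
def rend(boxes,p,P,org,wh):
    x,y,z,a=p; c,s=np.cos(a),np.sin(a); m=np.zeros((wh[1]*SC,wh[0]*SC),np.uint8)
    for b in boxes:
        X=b@np.array([[c,s,0],[-s,c,0],[0,0,1]])+[x,y,z]
        q=(proj(P,X)-org+.5)*SC
        cv2.fillConvexPoly(m,cv2.convexHull(np.round(q*16).astype(np.int32)),255,cv2.LINE_AA,4)
    return cv2.resize(m,wh,interpolation=cv2.INTER_AREA)/255.
def fit(boxes,views,p0,fixz=True,ign=None):
    # views: (P, mask 0/1, (u0,v0,u1,v1)); 
    def f(q):
        p=(q[0],q[1],p0[2],q[2]) if fixz else (q[0],q[1],q[3],q[2])
        return sum(np.abs(rend(boxes,p,P,(r[0],r[1]),(r[2]-r[0],r[3]-r[1]))-m[r[1]:r[3],r[0]:r[2]]).mean()/max(m[r[1]:r[3],r[0]:r[2]].mean(),1e-3) for P,m,r in views)
    x=np.array([p0[0],p0[1],p0[3]]+([] if fixz else [p0[2]]))
    for st in (.01,.003):
        sim=np.vstack([x]+[x+np.eye(len(x))[i]*(st*(6 if i==2 else 1)) for i in range(len(x))])
        r=minimize(f,x,method='Nelder-Mead',options=dict(initial_simplex=sim,xatol=1e-5,fatol=1e-6)); x=r.x
    return np.round(x,4),round(r.fun,3)
def rgb(f): return cv2.imread(f'pics/{f}.png')[:,:,::-1].astype(int)
E
python3 - <<'E'
from h import *
T,S=camera_params('top'),camera_params('scene');W=pickle.load(open('w2.pkl','rb'))[0]
or_=lambda i:((i[:,:,0]>i[:,:,1]*1.15)&(i[:,:,0]>70)).astype(float)
br=lambda i:(i[:,:,0]>i[:,:,1]).astype(float)
def w(i): # board: not green
    m=(i[:,:,0]*1.08>i[:,:,1]).astype(np.uint8); return cv2.morphologyEx(m,cv2.MORPH_CLOSE,np.ones((5,5))).astype(float)
vw=(W,br(rgb('w2')),(260,100,375,255));vt=(T,br(rgb('top0')),(395,190,490,260));vs=(S,br(rgb('scene0')),(205,130,290,200))
p0=(.487,-.289,0,-.1)
for n,v in [('w',[vw]),('t',[vt]),('s',[vs])]: print('rest',n,fit(REST,v,p0))
print('rest all free z',fit(REST,[vw,vt,vs],p0,False),fit(REST,[vw,vt],p0,False))
bt=(T,w(rgb('top0')),(275,172,352,252));bs=(S,w(rgb('scene0')),(290,180,372,240))
p0=(.522,-.014,0,-.1)
print('board',fit(BOARD,[bt],p0),fit(BOARD,[bs],p0),fit(BOARD,[bt,bs],p0,False))
E
```

```text
rest w (array([ 0.4933, -0.2865, -0.0435]), np.float64(0.045))
rest t (array([ 0.4922, -0.2879, -0.0455]), np.float64(0.092))
rest s (array([ 0.4902, -0.2911, -0.0542]), np.float64(0.125))
rest all free z (array([ 0.4929, -0.2869, -0.0457,  0.0021]), np.float64(0.303)) (array([ 0.493 , -0.2877, -0.0468, -0.0036]), np.float64(0.148))
board (array([ 0.5217, -0.0131, -0.0703]), np.float64(0.029)) (array([ 0.5202, -0.0152, -0.0689]), np.float64(0.027)) (array([ 0.5216, -0.0138, -0.0697,  0.0015]), np.float64(0.066))
```

Emit:
drive_tool([
  {"dx": 0.0, "dy": 0.0625, "dz": 0.0, "wx": 0.0, "wy": 0.0, "wz": 0.0, "hand": 1.0},
  {"dx": 0.0, "dy": 0.125, "dz": 0.0, "wx": 0.0, "wy": 0.0, "wz": 0.0, "hand": 1.0},
  {"dx": 0.0, "dy": 0.187, "dz": 0.0, "wx": 0.0, "wy": 0.0, "wz": 0.0, "hand": 1.0},
  {"dx": -0.004, "dy": 0.25, "dz": -0.01, "wx": 0.0, "wy": 0.0, "wz": -1.0, "hand": 1.0},
  {"dx": -0.004, "dy": 0.312, "dz": -0.02, "wx": 0.0, "wy": 0.0, "wz": -2.0, "hand": 1.0},
  {"dx": -0.004, "dy": 0.375, "dz": -0.03, "wx": 0.0, "wy": 0.0, "wz": -2.0, "hand": 1.0},
  {"dx": -0.004, "dy": 0.437, "dz": -0.04, "wx": 0.0, "wy": 0.0, "wz": -2.0, "hand": 1.0},
  {"dx": -0.004, "dy": 0.5, "dz": -0.05, "wx": 0.0, "wy": 0.0, "wz": -2.0, "hand": 1.0},
])

```text
clock: 3.7
tool_pos: [0.4864, 0.2051, 0.2]
ee_rot: [[0.152, 0.988, 0.0], [0.988, -0.152, -0.001], [-0.0, 0.0, -1.0]]
contact_force: [1.6, -0.5, -0.3]
finger_gap: 0.094
gripper_force: 0.0
```

Run:
```python
from h import *
P,im=shot('w3')
for t in ['block','long_block','short_block','rack']:
    print(t,[(round(d['p'],2),np.round(d['xy']).tolist(),int(d['mask'].sum())) for d in finder.trace(t,'wrist')])
print(proj(P,[[.487,.235,.04]]))
```

```text
3.7 [0.4864 0.2051 0.2   ] yaw 81.24 [ 0.07  0.23 -0.68  1.88  0.16  1.09 -0.82]
block [(0.84, [396.0, 96.0], 2319), (0.6, [311.0, 157.0], 2008)]
long_block [(0.76, [312.0, 199.0], 2976)]
short_block [(0.95, [307.0, 106.0], 1103)]
rack [(0.94, [311.0, 128.0], 2772)]
[[312.16778742 158.11215301]]
```

View pics/w3.png

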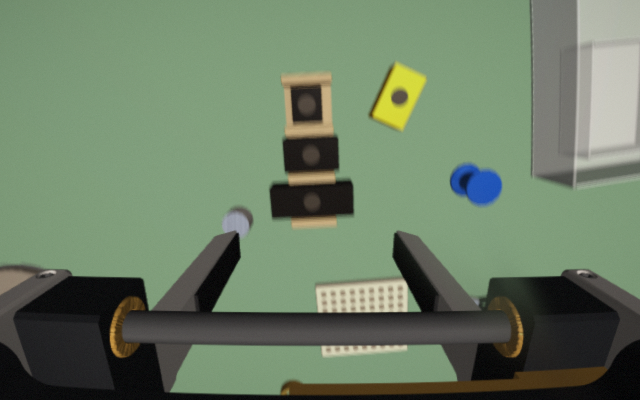

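Run:
```python
from h import *
T,S=camera_params('top'),camera_params('scene');W,im,s=pickle.load(open('w3.pkl','rb'))
def dk(i):
    m=((i.max(2)<62)).astype(np.uint8); return cv2.morphologyEx(cv2.morphologyEx(m,cv2.MORPH_CLOSE,np.ones((9,9))) if i.shape[0]>0 and 0 else m,cv2.MORPH_CLOSE,np.ones((3,3)))
def solid(m,r):
    o=np.zeros(m.shape,np.uint8); sub=m[r[1]:r[3],r[0]:r[2]].copy()
    cs,_=cv2.findContours(sub,cv2.RETR_EXTERNAL,cv2.CHAIN_APPROX_NONE)
    c=max(cs,key=cv2.contourArea); sub[:]=0; cv2.drawContours(sub,[c],-1,1,-1); o[r[1]:r[3],r[0]:r[2]]=sub; return o.astype(float)
im=im.astype(int)
print('px',im[155,[282,284,286,290,300,335,338,340]].tolist(),im[[132,135,138,172,174,176,178],300].tolist())
top=lambda h:[box(-h,h,-.02,.02,.028,.032)]
for n,h,rw,p0 in [('block',.032,(272,130,352,176),(.487,.235,.008,-.14)),('long',.05,(258,177,366,219),(.479,.179,.008,-.14))]:
    m=solid(dk(im),rw); print(n,m.sum(),fit(top(h),[(W,m,rw)],p0),fit(top(h),[(W,m,rw)],p0,False))
    if n=='block': mb=m
t=rgb('top0'); rt=(190,205,217,241); mt=solid(dk(t),rt); print('top',mt.sum(),fit(top(.032),[(T,mt,rt)],(.487,.235,.008,-.14)))
print('joint z',fit(top(.032),[(W,mb,(272,130,352,176)),(T,mt,rt)],(.487,.235,.008,-.14),False))
```

```text
px [[121, 150, 118], [40, 41, 34], [29, 26, 23], [30, 25, 23], [30, 27, 24], [33, 29, 26], [67, 81, 64], [127, 156, 122]] [[190, 164, 123], [154, 131, 97], [78, 65, 50], [89, 72, 47], [145, 123, 86], [176, 149, 108], [197, 172, 129]]
block 1768.0 (array([ 0.4853,  0.2391, -0.0964]), np.float64(0.118)) (array([ 0.4851,  0.2375, -0.1033, -0.0115]), np.float64(0.045))
long 2626.0 (array([ 0.4775,  0.1864, -0.1042]), np.float64(0.086)) (array([ 0.4778,  0.1833, -0.1182, -0.0016]), np.float64(0.058))
top 537.0 (array([ 0.4852,  0.2363, -0.107 ]), np.float64(0.097))
joint z (array([ 0.4856,  0.2388, -0.0978, -0.0029]), np.float64(0.159))
```

Run:
```python
from h import *
T,S=camera_params('top'),camera_params('scene');W,im,s=pickle.load(open('w3.pkl','rb'))
def solid(i,r,th):
    m=(i.max(2)<th).astype(np.uint8)
    o=np.zeros(m.shape,np.uint8); sub=m[r[1]:r[3],r[0]:r[2]].copy()
    cs,_=cv2.findContours(sub,cv2.RETR_EXTERNAL,cv2.CHAIN_APPROX_NONE)
    c=max(cs,key=cv2.contourArea); sub[:]=0; cv2.drawContours(sub,[c],-1,1,-1); o[r[1]:r[3],r[0]:r[2]]=sub; return o.astype(float)
im=im.astype(int); t=rgb('top0')
# block top face seen plus 2 mm sides
top=[box(-.032,.032,-.02,.02,.030,.032)]
rw=(272,130,352,180);rt=(188,203,218,243);p0=(.4853,.238,.008,-.1)
for th in (85,100):
    a=(W,solid(im,rw,th),rw); b=(T,solid(t,rt,th*.8),rt); print(th,a[1].sum(),fit(top,[a],p0),'top',b[1].sum(),fit(top,[b],p0),fit(top,[a,b],p0,False))
    print(W and np.round(onz(W,np.argwhere(a[1])[:,::-1].mean(0),.039),4),'tri',np.round(tri([(W,np.argwhere(a[1])[:,::-1].mean(0)),(T,np.argwhere(b[1])[:,::-1].mean(0))]),4))
    print(cv2.minAreaRect(np.argwhere(a[1])[:,::-1].astype(np.float32)))
```

```text
85 1858.0 (array([ 0.4858,  0.2395, -0.1073]), np.float64(0.063)) top 543.0 (array([ 0.4849,  0.236 , -0.0893]), np.float64(0.103)) (array([ 0.4855,  0.2384, -0.1001, -0.0017]), np.float64(0.133))
[0.4859 0.2396 0.039 ] tri [0.4853 0.2385 0.0292]
((310.5523986816406, 154.2318115234375), (34.52194595336914, 54.78020477294922), 87.56334686279297)
100 1926.0 (array([ 0.4858,  0.2398, -0.0995]), np.float64(0.036)) top 565.0 (array([ 0.4852,  0.2358, -0.1001]), np.float64(0.093)) (array([ 0.4856,  0.2389, -0.1   ,  0.0007]), np.float64(0.129))
[0.4861 0.2398 0.039 ] tri [0.4856 0.2387 0.0285]
((310.7568054199219, 154.10894775390625), (35.36848831176758, 55.26716232299805), 86.42366790771484)
```

Emit:
drive_tool([
  {"dx": 0.0, "dy": 0.0285, "dz": 0.0, "wx": 0.0, "wy": 0.0, "wz": 2.8, "hand": 1.0},
  {"dx": 0.0, "dy": 0.0285, "dz": -0.02, "wx": 0.0, "wy": 0.0, "wz": 2.8, "hand": 1.0},
  {"dx": 0.0, "dy": 0.0285, "dz": -0.04, "wx": 0.0, "wy": 0.0, "wz": 2.8, "hand": 1.0},
  {"dx": 0.0, "dy": 0.0285, "dz": -0.06, "wx": 0.0, "wy": 0.0, "wz": 2.8, "hand": 1.0},
  {"dx": 0.0, "dy": 0.0285, "dz": -0.08, "wx": 0.0, "wy": 0.0, "wz": 2.8, "hand": 1.0},
  {"dx": 0.0, "dy": 0.0285, "dz": -0.09, "wx": 0.0, "wy": 0.0, "wz": 2.8, "hand": 1.0},
  {"dx": 0.0, "dy": 0.0285, "dz": -0.09, "wx": 0.0, "wy": 0.0, "wz": 2.8, "hand": 1.0},
  {"dx": 0.0, "dy": 0.0285, "dz": -0.09, "wx": 0.0, "wy": 0.0, "wz": 2.8, "hand": 1.0},
])

```text
clock: 4.95
tool_pos: [0.4863, 0.2337, 0.111]
ee_rot: [[0.1, 0.995, 0.001], [0.995, -0.1, 0.0], [0.0, 0.001, -1.0]]
contact_force: [0.9, -0.1, -1.2]
finger_gap: 0.0939
gripper_force: 0.0
```

Run:
```python
from h import *
P,im=shot('w4'); s=read_state(); print(proj(P,[[.4856,.2385,.04],[.4776,.1825,.04],s['tool_pos']]))
for t in ['block']: print(t,[(round(d['p'],2),np.round(d['xy']).tolist(),int(d['mask'].sum())) for d in finder.trace(t,'wrist')])
```

```text
4.95 [0.4863 0.2337 0.111 ] yaw 84.26 [-0.01  0.35 -0.67  1.95  0.27  0.93 -0.91]
[[314.14491727 198.51365394]
 [311.73166921 256.14730119]
 [315.43493004 230.96519597]]
block [(0.9, [314.0, 195.0], 3321), (0.87, [426.0, 131.0], 3710)]
```

View pics/w4.png

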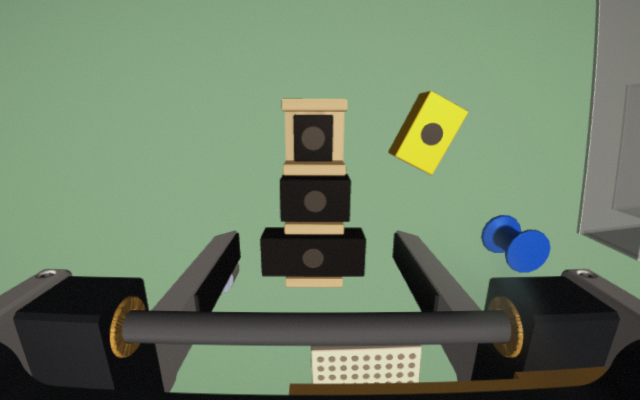

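Middle block at (315,199) with disc (315,201), well aligned with the fingers. I refine once from here.

Run:
```python
from h import *
W,im,s=pickle.load(open('w4.pkl','rb')); im=im.astype(int)
def solid(i,r,th):
    m=(i.max(2)<th).astype(np.uint8)
    o=np.zeros(m.shape,np.uint8); sub=m[r[1]:r[3],r[0]:r[2]].copy()
    cs,_=cv2.findContours(sub,cv2.RETR_EXTERNAL,cv2.CHAIN_APPROX_NONE)
    c=max(cs,key=cv2.contourArea); sub[:]=0; cv2.drawContours(sub,[c],-1,1,-1); o[r[1]:r[3],r[0]:r[2]]=sub; return o.astype(float)
top=[box(-.032,.032,-.02,.02,.030,.032)]
rw=(270,170,362,228);p0=(.4853,.238,.008,-.1)
for th in (85,100):
    m=solid(im,rw,th); print(fit(top,[(W,m,rw)],p0),fit(top,[(W,m,rw)],p0,False))
d=(np.abs(im.max(2)-70)<25).astype(np.uint8)[185:216,300:330]; 
print('disc',np.argwhere(d).mean(0)+[185,300],d.sum())
W3=pickle.load(open('w3.pkl','rb'))[0]
print('tri w3/w4',tri([(W3,(310.7,154.3)),(W,np.argwhere(m)[:,::-1].mean(0))]))
```

```text
(array([ 0.4861,  0.2382, -0.0991]), np.float64(0.07)) (array([ 0.486 ,  0.2383, -0.0802,  0.0076]), np.float64(0.071))
(array([ 0.486 ,  0.2382, -0.1073]), np.float64(0.07)) (array([ 0.4859,  0.2381, -0.0994,  0.0078]), np.float64(0.068))
disc [200.95443038 314.73924051] 395
tri w3/w4 [0.48625744 0.2403209  0.0464458 ]
```

Emit:
drive_tool([
  {"dx": 0.0, "dy": 0.0045, "dz": 0.0, "wx": 0.0, "wy": 0.0, "wz": 0.0, "hand": 1.0},
  {"dx": 0.0, "dy": 0.0045, "dz": -0.02, "wx": 0.0, "wy": 0.0, "wz": 0.0, "hand": 1.0},
  {"dx": 0.0, "dy": 0.0045, "dz": -0.04, "wx": 0.0, "wy": 0.0, "wz": 0.0, "hand": 1.0},
  {"dx": 0.0, "dy": 0.0045, "dz": -0.06, "wx": 0.0, "wy": 0.0, "wz": 0.0, "hand": 1.0},
  {"dx": 0.0, "dy": 0.0045, "dz": -0.075, "wx": 0.0, "wy": 0.0, "wz": 0.0, "hand": 1.0},
  {"dx": 0.0, "dy": 0.0045, "dz": -0.09, "wx": 0.0, "wy": 0.0, "wz": 0.0, "hand": 1.0},
  {"dx": 0.0, "dy": 0.0045, "dz": -0.099, "wx": 0.0, "wy": 0.0, "wz": 0.0, "hand": 1.0},
  {"dx": 0.0, "dy": 0.0045, "dz": -0.099, "wx": 0.0, "wy": 0.0, "wz": 0.0, "hand": 1.0},
], newtons=12)

```text
clock: 6.05
tool_pos: [0.4857, 0.2381, 0.0109]
ee_rot: [[0.1, 0.995, -0.001], [0.995, -0.1, -0.0], [-0.0, -0.001, -1.0]]
contact_force: [-0.7, 0.1, 0.9]
finger_gap: 0.0939
gripper_force: 0.0
```

Emit:
drive_tool([
  {"dx": 0.0, "dy": 0.0, "dz": 0.0, "wx": 0.0, "wy": 0.0, "wz": 0.0, "hand": 0.6},
  {"dx": 0.0, "dy": 0.0, "dz": 0.0, "wx": 0.0, "wy": 0.0, "wz": 0.0, "hand": 0.5},
  {"dx": 0.0, "dy": 0.0, "dz": 0.0, "wx": 0.0, "wy": 0.0, "wz": 0.0, "hand": 0.4},
  {"dx": 0.0, "dy": 0.0, "dz": 0.0, "wx": 0.0, "wy": 0.0, "wz": 0.0, "hand": 0.3},
  {"dx": 0.0, "dy": 0.0, "dz": 0.0, "wx": 0.0, "wy": 0.0, "wz": 0.0, "hand": 0.2},
  {"dx": 0.0, "dy": 0.0, "dz": 0.0, "wx": 0.0, "wy": 0.0, "wz": 0.0, "hand": 0.1},
  {"dx": 0.0, "dy": 0.0, "dz": 0.0, "wx": 0.0, "wy": 0.0, "wz": 0.0, "hand": -0.2},
  {"dx": 0.0, "dy": 0.0, "dz": 0.0, "wx": 0.0, "wy": 0.0, "wz": 0.0, "hand": -0.5},
], newtons=12)

```text
clock: 7.05
tool_pos: [0.4861, 0.2381, 0.0116]
ee_rot: [[0.1, 0.995, 0.0], [0.995, -0.1, 0.0], [0.0, 0.0, -1.0]]
contact_force: [-1.1, -0.5, 5.9]
finger_gap: 0.0637
gripper_force: 12.0
```

Emit:
drive_tool([
  {"dx": 0.0, "dy": 0.0, "dz": 0.004, "wx": 0.0, "wy": 0.0, "wz": 0.0, "hand": -0.5},
  {"dx": 0.0, "dy": 0.0, "dz": 0.012, "wx": 0.0, "wy": 0.0, "wz": 0.0, "hand": -0.5},
  {"dx": 0.0, "dy": 0.0, "dz": 0.025, "wx": 0.0, "wy": 0.0, "wz": 0.0, "hand": -0.5},
  {"dx": 0.0, "dy": 0.0, "dz": 0.04, "wx": 0.0, "wy": 0.0, "wz": 0.0, "hand": -0.5},
  {"dx": 0.0, "dy": 0.0, "dz": 0.055, "wx": 0.0, "wy": 0.0, "wz": 0.0, "hand": -0.5},
  {"dx": 0.0, "dy": 0.0, "dz": 0.07, "wx": 0.0, "wy": 0.0, "wz": 0.0, "hand": -0.5},
  {"dx": 0.0, "dy": 0.0, "dz": 0.08, "wx": 0.0, "wy": 0.0, "wz": 0.0, "hand": -0.5},
  {"dx": 0.0, "dy": 0.0, "dz": 0.08, "wx": 0.0, "wy": 0.0, "wz": 0.0, "hand": -0.5},
])

```text
clock: 8.05
tool_pos: [0.4864, 0.2382, 0.0922]
ee_rot: [[0.1, 0.995, 0.001], [0.995, -0.1, 0.0], [0.0, 0.001, -1.0]]
contact_force: [-0.3, 0.3, -1.0]
finger_gap: 0.0635
gripper_force: 12.0
```

Emit:
drive_tool([
  {"dx": 0.003, "dy": -0.02, "dz": 0.0, "wx": 0.0, "wy": 0.0, "wz": 0.0, "hand": -0.5},
  {"dx": 0.009, "dy": -0.06, "dz": 0.0, "wx": 0.0, "wy": 0.0, "wz": 0.0, "hand": -0.5},
  {"dx": 0.015, "dy": -0.105, "dz": 0.0, "wx": 0.0, "wy": 0.0, "wz": 0.0, "hand": -0.5},
  {"dx": 0.021, "dy": -0.15, "dz": 0.0, "wx": 0.0, "wy": 0.0, "wz": 0.0, "hand": -0.5},
  {"dx": 0.028, "dy": -0.195, "dz": 0.0, "wx": 0.0, "wy": 0.0, "wz": 0.0, "hand": -0.5},
  {"dx": 0.033, "dy": -0.235, "dz": 0.0, "wx": 0.0, "wy": 0.0, "wz": 0.0, "hand": -0.5},
  {"dx": 0.036, "dy": -0.252, "dz": 0.0, "wx": 0.0, "wy": 0.0, "wz": 0.0, "hand": -0.5},
  {"dx": 0.036, "dy": -0.252, "dz": 0.0, "wx": 0.0, "wy": 0.0, "wz": 0.0, "hand": -0.5},
])

```text
clock: 9.05
tool_pos: [0.5218, -0.0145, 0.091]
ee_rot: [[0.102, 0.995, -0.001], [0.995, -0.102, 0.0], [0.0, -0.001, -1.0]]
contact_force: [-0.3, 1.0, -1.7]
finger_gap: 0.0632
gripper_force: 12.0
```

Emit:
drive_tool([
  {"dx": 0.0, "dy": 0.0, "dz": -0.015, "wx": 0.0, "wy": 0.0, "wz": 0.0, "hand": -0.5},
  {"dx": 0.0, "dy": 0.0, "dz": -0.03, "wx": 0.0, "wy": 0.0, "wz": 0.0, "hand": -0.5},
  {"dx": 0.0, "dy": 0.0, "dz": -0.045, "wx": 0.0, "wy": 0.0, "wz": 0.0, "hand": -0.5},
  {"dx": 0.0, "dy": 0.0, "dz": -0.057, "wx": 0.0, "wy": 0.0, "wz": 0.0, "hand": -0.5},
  {"dx": 0.0, "dy": 0.0, "dz": -0.066, "wx": 0.0, "wy": 0.0, "wz": 0.0, "hand": -0.5},
  {"dx": 0.0, "dy": 0.0, "dz": -0.071, "wx": 0.0, "wy": 0.0, "wz": 0.0, "hand": -0.5},
  {"dx": 0.0, "dy": 0.0, "dz": -0.073, "wx": 0.0, "wy": 0.0, "wz": 0.0, "hand": -0.5},
  {"dx": 0.0, "dy": 0.0, "dz": -0.073, "wx": 0.0, "wy": 0.0, "wz": 0.0, "hand": -0.5},
])

```text
clock: 10.05
tool_pos: [0.5221, -0.014, 0.0185]
ee_rot: [[0.1, 0.995, 0.0], [0.995, -0.1, -0.0], [0.0, 0.0, -1.0]]
contact_force: [-0.2, -0.0, -0.6]
finger_gap: 0.0636
gripper_force: 12.0
```

Emit:
drive_tool([
  {"dx": 0.0, "dy": 0.0, "dz": -0.0005, "wx": 0.0, "wy": 0.0, "wz": 0.0, "hand": -0.5},
  {"dx": 0.0, "dy": 0.0, "dz": -0.001, "wx": 0.0, "wy": 0.0, "wz": 0.0, "hand": -0.5},
  {"dx": 0.0, "dy": 0.0, "dz": -0.0015, "wx": 0.0, "wy": 0.0, "wz": 0.0, "hand": -0.5},
  {"dx": 0.0, "dy": 0.0, "dz": -0.002, "wx": 0.0, "wy": 0.0, "wz": 0.0, "hand": -0.5},
  {"dx": 0.0, "dy": 0.0, "dz": -0.0025, "wx": 0.0, "wy": 0.0, "wz": 0.0, "hand": -0.5},
  {"dx": 0.0, "dy": 0.0, "dz": -0.0025, "wx": 0.0, "wy": 0.0, "wz": 0.0, "hand": -0.5},
  {"dx": 0.0, "dy": 0.0, "dz": -0.0025, "wx": 0.0, "wy": 0.0, "wz": 0.0, "hand": -0.5},
  {"dx": 0.0, "dy": 0.0, "dz": -0.0025, "wx": 0.0, "wy": 0.0, "wz": 0.0, "hand": -0.5},
])

```text
clock: 11.05
tool_pos: [0.522, -0.0139, 0.0159]
ee_rot: [[0.1, 0.995, 0.0], [0.995, -0.1, 0.0], [0.0, 0.0, -1.0]]
contact_force: [0.1, -0.1, -0.9]
finger_gap: 0.063
gripper_force: 12.0
```

Emit:
drive_tool([
  {"dx": 0.0, "dy": 0.0, "dz": -0.0003, "wx": 0.0, "wy": 0.0, "wz": 0.0, "hand": -0.5},
  {"dx": 0.0, "dy": 0.0, "dz": -0.0006, "wx": 0.0, "wy": 0.0, "wz": 0.0, "hand": -0.5},
  {"dx": 0.0, "dy": 0.0, "dz": -0.0009, "wx": 0.0, "wy": 0.0, "wz": 0.0, "hand": -0.5},
  {"dx": 0.0, "dy": 0.0, "dz": -0.001, "wx": 0.0, "wy": 0.0, "wz": 0.0, "hand": -0.5},
  {"dx": 0.0, "dy": 0.0, "dz": -0.001, "wx": 0.0, "wy": 0.0, "wz": 0.0, "hand": -0.5},
  {"dx": 0.0, "dy": 0.0, "dz": -0.001, "wx": 0.0, "wy": 0.0, "wz": 0.0, "hand": -0.5},
  {"dx": 0.0, "dy": 0.0, "dz": -0.001, "wx": 0.0, "wy": 0.0, "wz": 0.0, "hand": -0.5},
  {"dx": 0.0, "dy": 0.0, "dz": -0.001, "wx": 0.0, "wy": 0.0, "wz": 0.0, "hand": -0.5},
])

```text
clock: 12.05
tool_pos: [0.522, -0.0139, 0.0155]
ee_rot: [[0.1, 0.995, 0.0], [0.995, -0.1, -0.0], [-0.0, 0.0, -1.0]]
contact_force: [-5.1, 0.4, 15.1]
finger_gap: 0.0637
gripper_force: 12.0
```

Contact was felt at TCP z = 0.0155 (15 N), as expected for the board height. I relieve the pressure, release and rise.

Emit:
drive_tool([
  {"dx": 0.0, "dy": 0.0, "dz": 0.0005, "wx": 0.0, "wy": 0.0, "wz": 0.0, "hand": -0.5},
  {"dx": 0.0, "dy": 0.0, "dz": 0.0005, "wx": 0.0, "wy": 0.0, "wz": 0.0, "hand": 0.45},
  {"dx": 0.0, "dy": 0.0, "dz": 0.0005, "wx": 0.0, "wy": 0.0, "wz": 0.0, "hand": 0.6},
  {"dx": 0.0, "dy": 0.0, "dz": 0.0005, "wx": 0.0, "wy": 0.0, "wz": 0.0, "hand": 0.8},
  {"dx": 0.0, "dy": 0.0, "dz": 0.0005, "wx": 0.0, "wy": 0.0, "wz": 0.0, "hand": 1.0},
  {"dx": 0.0, "dy": 0.0, "dz": 0.0005, "wx": 0.0, "wy": 0.0, "wz": 0.0, "hand": 1.0},
  {"dx": 0.0, "dy": 0.0, "dz": 0.0005, "wx": 0.0, "wy": 0.0, "wz": 0.0, "hand": 1.0},
  {"dx": 0.0, "dy": 0.0, "dz": 0.0005, "wx": 0.0, "wy": 0.0, "wz": 0.0, "hand": 1.0},
])

```text
clock: 13.05
tool_pos: [0.5219, -0.0139, 0.0154]
ee_rot: [[0.1, 0.995, -0.0], [0.995, -0.1, 0.0], [0.0, -0.0, -1.0]]
contact_force: [-1.0, -0.3, -0.3]
finger_gap: 0.0942
gripper_force: 0.0
```

Emit:
drive_tool([
  {"dx": 0.0, "dy": 0.0, "dz": 0.01, "wx": 0.0, "wy": 0.0, "wz": 0.0, "hand": 1.0},
  {"dx": 0.0, "dy": 0.0, "dz": 0.025, "wx": 0.0, "wy": 0.0, "wz": 0.0, "hand": 1.0},
  {"dx": 0.0, "dy": 0.0, "dz": 0.04, "wx": 0.0, "wy": 0.0, "wz": 0.0, "hand": 1.0},
  {"dx": 0.0, "dy": 0.0, "dz": 0.055, "wx": 0.0, "wy": 0.0, "wz": 0.0, "hand": 1.0},
  {"dx": 0.0, "dy": 0.0, "dz": 0.07, "wx": 0.0, "wy": 0.0, "wz": 0.0, "hand": 1.0},
  {"dx": 0.0, "dy": 0.0, "dz": 0.085, "wx": 0.0, "wy": 0.0, "wz": 0.0, "hand": 1.0},
  {"dx": 0.0, "dy": 0.0, "dz": 0.1, "wx": 0.0, "wy": 0.0, "wz": 0.0, "hand": 1.0},
  {"dx": 0.0, "dy": 0.0, "dz": 0.1, "wx": 0.0, "wy": 0.0, "wz": 0.0, "hand": 1.0},
])

```text
clock: 14.05
tool_pos: [0.5226, -0.014, 0.1166]
ee_rot: [[0.1, 0.995, 0.002], [0.995, -0.1, -0.0], [-0.0, 0.002, -1.0]]
contact_force: [0.1, 0.3, -0.3]
finger_gap: 0.0941
gripper_force: 0.0
```

```bash
cat >> h.py <<'E'
def solid(i,r,th):
    m=(i.astype(int).max(2)<th).astype(np.uint8)
    o=np.zeros(m.shape,np.uint8); sub=m[r[1]:r[3],r[0]:r[2]].copy()
    cs,_=cv2.findContours(sub,cv2.RETR_EXTERNAL,cv2.CHAIN_APPROX_NONE)
    c=max(cs,key=cv2.contourArea); sub[:]=0; cv2.drawContours(sub,[c],-1,1,-1); o[r[1]:r[3],r[0]:r[2]]=sub; return o.astype(float)
E
python3 - <<'E'
from h import *
P,im=shot('w5'); p0=(.522,-.014,.012,-.1)
c=proj(P,[[.522,-.014,.044]])[0].astype(int); r=(c[0]-55,c[1]-40,c[0]+55,min(c[1]+40,400)); m=solid(im,r,90)
print(c,m.sum(),fit(BLOCK,[(P,m,r)],p0),fit(BLOCK,[(P,m,r)],p0,False))
cv2.imwrite('pics/w5c.png',cv2.resize(im[r[1]:r[3],r[0]:r[2],::-1],None,fx=4,fy=4))
E
```

```text
14.05 [ 0.5226 -0.014   0.1166] yaw 84.25 [ 0.41  0.3  -0.6   1.98  0.21  0.92 -0.39]
[314 203] 3258.0 (array([ 0.5221, -0.0157, -0.0951]), np.float64(0.06)) (array([ 0.5219, -0.018 , -0.1003,  0.004 ]), np.float64(0.019))
```

View pics/w5c.png

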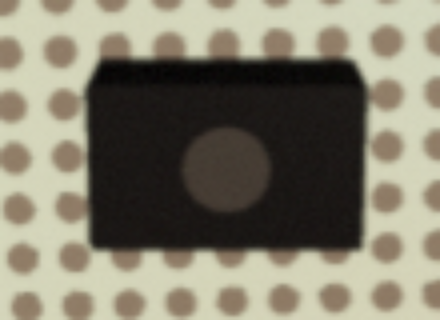

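The block lies flat on the board, disc up, at about (0.522,-0.015). Next I turn 90° for a grasp across the long sides.

Emit:
drive_tool([
  {"dx": 0.0, "dy": -0.001, "dz": 0.0, "wx": 0.0, "wy": 0.0, "wz": 10.0, "hand": 1.0},
  {"dx": 0.0, "dy": -0.001, "dz": 0.0, "wx": 0.0, "wy": 0.0, "wz": 20.0, "hand": 1.0},
  {"dx": 0.0, "dy": -0.001, "dz": 0.0, "wx": 0.0, "wy": 0.0, "wz": 30.0, "hand": 1.0},
  {"dx": 0.0, "dy": -0.001, "dz": 0.0, "wx": 0.0, "wy": 0.0, "wz": 40.0, "hand": 1.0},
  {"dx": 0.0, "dy": -0.001, "dz": 0.0, "wx": 0.0, "wy": 0.0, "wz": 50.0, "hand": 1.0},
  {"dx": 0.0, "dy": -0.001, "dz": 0.0, "wx": 0.0, "wy": 0.0, "wz": 60.0, "hand": 1.0},
  {"dx": 0.0, "dy": -0.001, "dz": 0.0, "wx": 0.0, "wy": 0.0, "wz": 70.0, "hand": 1.0},
  {"dx": 0.0, "dy": -0.001, "dz": 0.0, "wx": 0.0, "wy": 0.0, "wz": 80.0, "hand": 1.0},
])

```text
clock: 15.1
tool_pos: [0.5215, -0.0149, 0.1147]
ee_rot: [[-0.964, 0.266, -0.001], [0.266, 0.964, 0.0], [0.001, -0.0, -1.0]]
contact_force: [0.0, 1.0, -0.3]
finger_gap: 0.094
gripper_force: 0.0
```

Emit:
drive_tool([
  {"dx": 0.0, "dy": 0.0, "dz": 0.0, "wx": 0.0, "wy": 0.0, "wz": 10.0, "hand": 1.0},
  {"dx": 0.0, "dy": 0.0, "dz": 0.0, "wx": 0.0, "wy": 0.0, "wz": 10.0, "hand": 1.0},
  {"dx": 0.0, "dy": 0.0, "dz": 0.0, "wx": 0.0, "wy": 0.0, "wz": 10.0, "hand": 1.0},
  {"dx": 0.0, "dy": 0.0, "dz": 0.0, "wx": 0.0, "wy": 0.0, "wz": 10.0, "hand": 1.0},
  {"dx": 0.0, "dy": 0.0, "dz": 0.0, "wx": 0.0, "wy": 0.0, "wz": 10.0, "hand": 1.0},
  {"dx": 0.0, "dy": 0.0, "dz": 0.0, "wx": 0.0, "wy": 0.0, "wz": 10.0, "hand": 1.0},
  {"dx": 0.0, "dy": 0.0, "dz": 0.0, "wx": 0.0, "wy": 0.0, "wz": 10.0, "hand": 1.0},
  {"dx": 0.0, "dy": 0.0, "dz": 0.0, "wx": 0.0, "wy": 0.0, "wz": 10.0, "hand": 1.0},
])

```text
clock: 16.1
tool_pos: [0.5219, -0.0149, 0.1154]
ee_rot: [[-0.995, 0.1, -0.0], [0.1, 0.995, -0.0], [0.0, -0.0, -1.0]]
contact_force: [0.1, -0.8, -0.6]
finger_gap: 0.094
gripper_force: 0.0
```

Run:
```python
from h import *
P,im=shot('w6'); p0=(.522,-.015,.012,-.1)
c=proj(P,[[.522,-.015,.044]])[0].astype(int); r=(c[0]-45,c[1]-55,c[0]+45,min(c[1]+55,400)); m=solid(im,r,90)
print(c,m.sum(),fit(BLOCK,[(P,m,r)],p0),fit(BLOCK,[(P,m,r)],p0,False))
W5,im5,_=pickle.load(open('w5.pkl','rb')); c=proj(W5,[[.522,-.014,.044]])[0].astype(int); r5=(c[0]-55,c[1]-40,c[0]+55,c[1]+40)
print(fit(BLOCK,[(P,m,r),(W5,solid(im5,r5,90),r5)],p0,False))
```

```text
16.1 [ 0.5219 -0.0149  0.1154] yaw 174.26 [ 0.66  0.38 -0.91  1.97  0.37  0.96  1.04]
[315 202] 3047.0 (array([ 0.5231, -0.0159, -0.1044]), np.float64(0.072)) (array([ 0.5248, -0.0162, -0.1011,  0.0008]), np.float64(0.014))
(array([ 0.5223, -0.0163, -0.1045,  0.0075]), np.float64(0.093))
```

Emit:
drive_tool([
  {"dx": 0.0, "dy": -0.0008, "dz": -0.02, "wx": 0.0, "wy": 0.0, "wz": 0.0, "hand": 1.0},
  {"dx": 0.0, "dy": -0.0008, "dz": -0.04, "wx": 0.0, "wy": 0.0, "wz": 0.0, "hand": 1.0},
  {"dx": 0.0, "dy": -0.0008, "dz": -0.055, "wx": 0.0, "wy": 0.0, "wz": 0.0, "hand": 1.0},
  {"dx": 0.0, "dy": -0.0008, "dz": -0.07, "wx": 0.0, "wy": 0.0, "wz": 0.0, "hand": 1.0},
  {"dx": 0.0, "dy": -0.0008, "dz": -0.08, "wx": 0.0, "wy": 0.0, "wz": 0.0, "hand": 0.8},
  {"dx": 0.0, "dy": -0.0008, "dz": -0.09, "wx": 0.0, "wy": 0.0, "wz": 0.0, "hand": 0.5},
  {"dx": 0.0, "dy": -0.0008, "dz": -0.0975, "wx": 0.0, "wy": 0.0, "wz": 0.0, "hand": 0.2},
  {"dx": 0.0, "dy": -0.0008, "dz": -0.0975, "wx": 0.0, "wy": 0.0, "wz": 0.0, "hand": 0.1},
])

```text
clock: 17.15
tool_pos: [0.5218, -0.0157, 0.0175]
ee_rot: [[-0.995, 0.1, -0.001], [0.1, 0.995, 0.0], [0.001, -0.0, -1.0]]
contact_force: [0.2, 0.3, -0.6]
finger_gap: 0.0579
gripper_force: 0.0
```

Emit:
drive_tool([
  {"dx": 0.0, "dy": 0.0, "dz": 0.0, "wx": 0.0, "wy": 0.0, "wz": 0.0, "hand": 0.05},
  {"dx": 0.0, "dy": 0.0, "dz": 0.0, "wx": 0.0, "wy": 0.0, "wz": 0.0, "hand": 0.0},
  {"dx": 0.0, "dy": 0.0, "dz": 0.0, "wx": 0.0, "wy": 0.0, "wz": 0.0, "hand": -0.05},
  {"dx": 0.0, "dy": 0.0, "dz": 0.0, "wx": 0.0, "wy": 0.0, "wz": 0.0, "hand": -0.1},
  {"dx": 0.0, "dy": 0.0, "dz": 0.0, "wx": 0.0, "wy": 0.0, "wz": 0.0, "hand": -0.15},
  {"dx": 0.0, "dy": 0.0, "dz": 0.0, "wx": 0.0, "wy": 0.0, "wz": 0.0, "hand": -0.2},
  {"dx": 0.0, "dy": 0.0, "dz": 0.0, "wx": 0.0, "wy": 0.0, "wz": 0.0, "hand": -0.4},
  {"dx": 0.0, "dy": 0.0, "dz": 0.0, "wx": 0.0, "wy": 0.0, "wz": 0.0, "hand": -0.8},
])

```text
clock: 18.15
tool_pos: [0.5233, -0.0135, 0.0189]
ee_rot: [[-0.995, 0.099, 0.003], [0.099, 0.995, 0.002], [-0.002, 0.002, -1.0]]
contact_force: [0.1, 10.2, 15.3]
finger_gap: 0.0259
gripper_force: 12.8
```

The gap is 26 mm where 40 was expected, so something is off. I look before moving.

Run:
```python
from h import *
s=read_state();print(s['finger_gap'],s['gripper_force'],s['contact_force'])
P,im=shot('w7'); T=camera_params('top'); t=snapshot('top'); S=camera_params('scene');sc=snapshot('scene')
X=[[.522,-.015,.044]]
def crop(i,P,h,f):
    c=proj(P,X)[0].astype(int); return cv2.resize(i[max(c[1]-h,0):c[1]+h,c[0]-h:c[0]+h,::-1],(260,260),interpolation=cv2.INTER_CUBIC)
a=np.hstack([crop(t,T,60,1),crop(sc,S,50,1)])
b=cv2.resize(im[:,:,::-1],(520,325))
cv2.imwrite('pics/chk7.png',np.vstack([a,b]))
```

```text
0.025863184728141853 12.789721563162857 [ 0.12962938 10.19447456 15.2749834 ]
18.15 [ 0.5233 -0.0135  0.0189] yaw 174.34 [ 0.56  0.51 -0.81  2.04  0.52  0.8   0.91]
```

View pics/chk7.png

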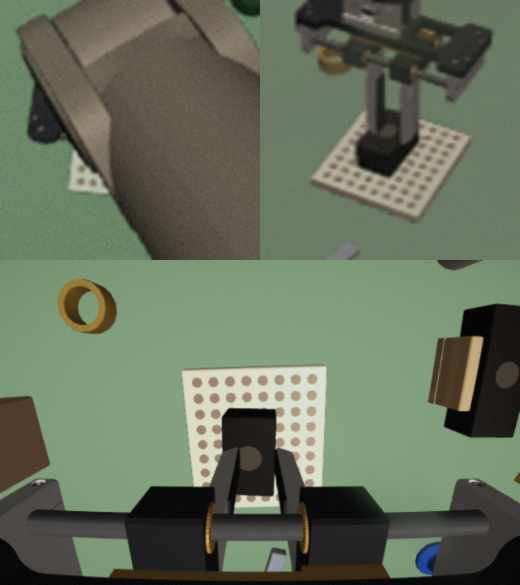

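The crops show the block flat on the board at (250,455), with the left finger overlapping its edge in the wrist view. I make one enlarged composite to see how the fingers stand.

Run:
```python
from h import *
P,im,s=pickle.load(open('w7.pkl','rb')); S=camera_params('scene');sc=snapshot('scene'); cv2.imwrite('pics/scene7.png',sc[:,:,::-1])
c=proj(S,[[.522,-.015,.05]])[0].astype(int); print(c)
a=cv2.resize(sc[c[1]-42:c[1]+28,c[0]-23:c[0]+24,::-1],(400,596),interpolation=cv2.INTER_CUBIC)
b=cv2.resize(im[165:315,265:365,::-1],(397,596),interpolation=cv2.INTER_CUBIC)
o=np.hstack([a,b]).astype(float); o=255*(o/255)**.55
cv2.imwrite('pics/chk8.png',o.astype(np.uint8))
y=[-.013,.013]
R=s['ee_rot'];t=s['tool_pos']
print('tips',proj(P,[t+R@[0,yy,0] for yy in (-.02,-.013,.013,.02)]).round(0).tolist())
```

```text
[331 197]
tips [[286.0, 230.0], [296.0, 230.0], [334.0, 230.0], [344.0, 230.0]]
```

View pics/chk8.png

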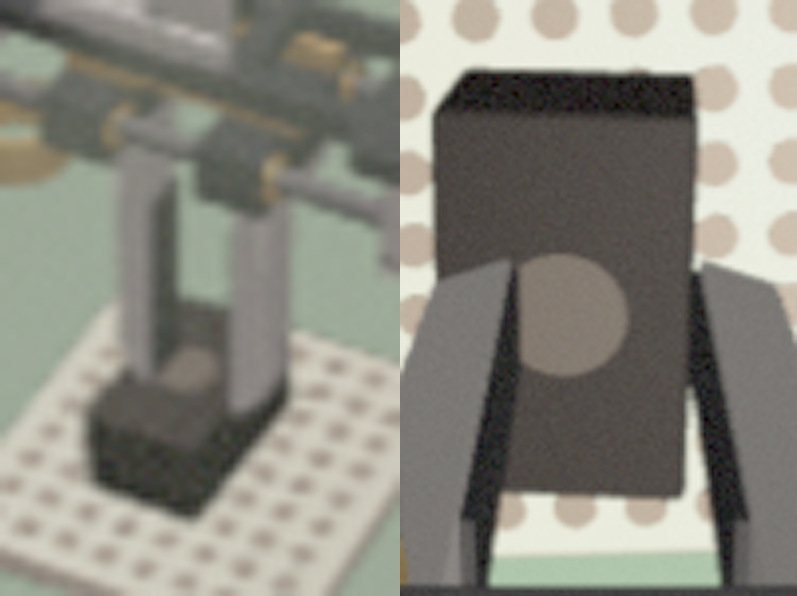

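Run:
```python
from h import *
P,im,s=pickle.load(open('w7.pkl','rb')); S=camera_params('scene'); R=s['ee_rot'];t=s['tool_pos']
cs=lambda q:((q-[308,155])*8.51).round(0).tolist(); cw=lambda q:((q-[265,165])*3.97+[400,0]).round(0).tolist()
for y in(-.016,-.02):
    a=-.1;M=np.array([[np.cos(a),-np.sin(a)],[np.sin(a),np.cos(a)]])
    for z in (.012,.044):
        X=[[*(M@[u,v]+[.522,y]),z] for u,v in [(.032,.02),(.032,-.02),(-.032,-.02),(-.032,.02)]]
        print(y,z,'scene',cs(proj(S,X)),'wrist',cw(proj(P,X)))
F=[t+R@[x,yy,0] for x in(-.008,.008) for yy in(-.0255,-.013,.013,.0255)]
print('tips scene',cs(proj(S,F))); print('wrist',cw(proj(P,F)))
print(s['joint_positions'],s['effort'])
```

```text
-0.016 0.012 scene [[201.0, 532.0], [88.0, 488.0], [187.0, 366.0], [297.0, 407.0]] wrist [[693.0, 401.0], [477.0, 401.0], [468.0, 62.0], [701.0, 62.0]]
-0.016 0.044 scene [[202.0, 457.0], [86.0, 414.0], [187.0, 291.0], [299.0, 332.0]] wrist [[707.0, 492.0], [459.0, 491.0], [446.0, 105.0], [718.0, 105.0]]
-0.02 0.012 scene [[189.0, 529.0], [77.0, 485.0], [175.0, 363.0], [286.0, 403.0]] wrist [[671.0, 403.0], [456.0, 403.0], [445.0, 64.0], [678.0, 64.0]]
-0.02 0.044 scene [[189.0, 454.0], [74.0, 410.0], [175.0, 288.0], [287.0, 329.0]] wrist [[682.0, 494.0], [434.0, 494.0], [419.0, 108.0], [691.0, 108.0]]
tips scene [[116.0, 425.0], [151.0, 438.0], [225.0, 465.0], [260.0, 479.0], [141.0, 394.0], [176.0, 407.0], [249.0, 434.0], [284.0, 447.0]]
wrist [[454.0, 300.0], [525.0, 300.0], [674.0, 300.0], [745.0, 300.0], [451.0, 213.0], [524.0, 213.0], [675.0, 213.0], [748.0, 213.0]]
[ 0.56218556  0.51483217 -0.81162563  2.0408301   0.52025262  0.79701383
  0.91224943] [ 5.42852506e+00 -7.17339921e+01 -6.52175546e+00 -2.75655431e+01
  2.29238190e+00  1.71053734e+00  3.58606238e-03]
```

The geometry explains it. In every wrist view the visible tips are about 25 mm short of the reported TCP (94 mm gap seen as 156 px means a depth of 0.19, not 0.2175). So the tips stood at the block's top edge and the left one rode onto it. The block is still flat, shifted about 3 mm in -y. I back off and regrasp about 24 mm lower, watching the force.

Emit:
drive_tool([
  {"dx": 0.0, "dy": 0.0, "dz": 0.001, "wx": 0.0, "wy": 0.0, "wz": 0.0, "hand": 0.3},
  {"dx": 0.0, "dy": 0.0, "dz": 0.003, "wx": 0.0, "wy": 0.0, "wz": 0.0, "hand": 1.0},
  {"dx": 0.0, "dy": 0.0, "dz": 0.008, "wx": 0.0, "wy": 0.0, "wz": 0.0, "hand": 1.0},
  {"dx": 0.0, "dy": 0.0, "dz": 0.02, "wx": 0.0, "wy": 0.0, "wz": 0.0, "hand": 1.0},
  {"dx": 0.0, "dy": 0.0, "dz": 0.04, "wx": 0.0, "wy": 0.0, "wz": 0.0, "hand": 1.0},
  {"dx": 0.0, "dy": 0.0, "dz": 0.06, "wx": 0.0, "wy": 0.0, "wz": 0.0, "hand": 1.0},
  {"dx": 0.0, "dy": 0.0, "dz": 0.08, "wx": 0.0, "wy": 0.0, "wz": 0.0, "hand": 1.0},
  {"dx": 0.0, "dy": 0.0, "dz": 0.08, "wx": 0.0, "wy": 0.0, "wz": 0.0, "hand": 1.0},
])

```text
clock: 19.35
tool_pos: [0.523, -0.0159, 0.0999]
ee_rot: [[-0.995, 0.1, 0.003], [0.1, 0.995, -0.001], [-0.003, -0.001, -1.0]]
contact_force: [0.4, -0.2, 0.1]
finger_gap: 0.0942
gripper_force: 0.0
```

Run:
```python
from h import *
P,im=shot('w9'); p0=(.522,-.018,.012,-.1)
c=proj(P,[[.522,-.018,.044]])[0].astype(int); r=(c[0]-45,c[1]-55,c[0]+45,min(c[1]+55,400)); m=solid(im,r,90)
print(c,m.sum(),fit(BLOCK,[(P,m,r)],p0),fit(BLOCK,[(P,m,r)],p0,False))
# block in w6 for shift comparison at same model
W,i6,_=pickle.load(open('w6.pkl','rb')); c=proj(W,[[.522,-.015,.044]])[0].astype(int); r=(c[0]-45,c[1]-55,c[0]+45,c[1]+55); print(fit(BLOCK,[(W,solid(i6,r,90),r)],p0))
# finger tips: light grey next to gap, row profile
for row in (228,232,236,240): print(row,im[row,205:245:4].max(1).tolist(),im[row,388:428:4].max(1).tolist())
```

```text
19.35 [ 0.523  -0.0159  0.0999] yaw 174.24 [ 0.65  0.4  -0.9   1.98  0.39  0.93  1.02]
[312 206] 3425.0 (array([ 0.523 , -0.0163, -0.0964]), np.float64(0.064)) (array([ 0.5244, -0.0167, -0.1051,  0.0043]), np.float64(0.019))
(array([ 0.5227, -0.016 , -0.0902]), np.float64(0.073))
228 [162, 162, 163, 162, 162, 163, 161, 164, 161, 166] [163, 164, 164, 162, 162, 163, 162, 163, 160, 163]
232 [161, 162, 162, 163, 163, 154, 81, 68, 119, 162] [162, 163, 98, 75, 102, 157, 161, 161, 160, 162]
236 [161, 164, 158, 70, 70, 67, 66, 76, 14, 165] [163, 158, 25, 70, 76, 76, 77, 84, 163, 163]
240 [161, 161, 69, 67, 69, 68, 75, 10, 13, 164] [163, 157, 23, 30, 72, 74, 75, 76, 84, 160]
```

Emit:
drive_tool([
  {"dx": -0.0005, "dy": -0.0005, "dz": -0.02, "wx": 0.0, "wy": 0.0, "wz": 0.0, "hand": 1.0},
  {"dx": -0.0005, "dy": -0.0005, "dz": -0.04, "wx": 0.0, "wy": 0.0, "wz": 0.0, "hand": 1.0},
  {"dx": -0.0005, "dy": -0.0005, "dz": -0.06, "wx": 0.0, "wy": 0.0, "wz": 0.0, "hand": 1.0},
  {"dx": -0.0005, "dy": -0.0005, "dz": -0.075, "wx": 0.0, "wy": 0.0, "wz": 0.0, "hand": 1.0},
  {"dx": -0.0005, "dy": -0.0005, "dz": -0.083, "wx": 0.0, "wy": 0.0, "wz": 0.0, "hand": 1.0},
  {"dx": -0.0005, "dy": -0.0005, "dz": -0.085, "wx": 0.0, "wy": 0.0, "wz": 0.0, "hand": 1.0},
  {"dx": -0.0005, "dy": -0.0005, "dz": -0.0865, "wx": 0.0, "wy": 0.0, "wz": 0.0, "hand": 1.0},
  {"dx": -0.0005, "dy": -0.0005, "dz": -0.088, "wx": 0.0, "wy": 0.0, "wz": 0.0, "hand": 1.0},
])

```text
clock: 20.4
tool_pos: [0.5218, -0.0163, 0.0103]
ee_rot: [[-0.995, 0.1, 0.001], [0.1, 0.995, -0.0], [-0.001, -0.0, -1.0]]
contact_force: [0.2, -0.3, 0.4]
finger_gap: 0.0945
gripper_force: 0.0
```

Emit:
drive_tool([
  {"dx": 0.0, "dy": 0.0, "dz": -0.0005, "wx": 0.0, "wy": 0.0, "wz": 0.0, "hand": 1.0},
  {"dx": 0.0, "dy": 0.0, "dz": -0.001, "wx": 0.0, "wy": 0.0, "wz": 0.0, "hand": 1.0},
  {"dx": 0.0, "dy": 0.0, "dz": -0.0015, "wx": 0.0, "wy": 0.0, "wz": 0.0, "hand": 1.0},
  {"dx": 0.0, "dy": 0.0, "dz": -0.002, "wx": 0.0, "wy": 0.0, "wz": 0.0, "hand": 1.0},
  {"dx": 0.0, "dy": 0.0, "dz": -0.0025, "wx": 0.0, "wy": 0.0, "wz": 0.0, "hand": 1.0},
  {"dx": 0.0, "dy": 0.0, "dz": -0.003, "wx": 0.0, "wy": 0.0, "wz": 0.0, "hand": 1.0},
  {"dx": 0.0, "dy": 0.0, "dz": -0.003, "wx": 0.0, "wy": 0.0, "wz": 0.0, "hand": 1.0},
  {"dx": 0.0, "dy": 0.0, "dz": -0.003, "wx": 0.0, "wy": 0.0, "wz": 0.0, "hand": 1.0},
])

```text
clock: 21.4
tool_pos: [0.5214, -0.0162, 0.0069]
ee_rot: [[-0.995, 0.1, -0.0], [0.1, 0.995, -0.0], [0.0, -0.0, -1.0]]
contact_force: [0.3, 0.6, -1.1]
finger_gap: 0.0943
gripper_force: 0.0
```

The TCP is 5 mm below the board's top with no contact, so the tips really do end above the reported TCP. I continue down slowly.

Emit:
drive_tool([
  {"dx": 0.0005, "dy": 0.0, "dz": -0.002, "wx": 0.0, "wy": 0.0, "wz": 0.0, "hand": 1.0},
  {"dx": 0.0005, "dy": 0.0, "dz": -0.004, "wx": 0.0, "wy": 0.0, "wz": 0.0, "hand": 1.0},
  {"dx": 0.0005, "dy": 0.0, "dz": -0.006, "wx": 0.0, "wy": 0.0, "wz": 0.0, "hand": 1.0},
  {"dx": 0.0005, "dy": 0.0, "dz": -0.008, "wx": 0.0, "wy": 0.0, "wz": 0.0, "hand": 1.0},
  {"dx": 0.0005, "dy": 0.0, "dz": -0.01, "wx": 0.0, "wy": 0.0, "wz": 0.0, "hand": 1.0},
  {"dx": 0.0005, "dy": 0.0, "dz": -0.011, "wx": 0.0, "wy": 0.0, "wz": 0.0, "hand": 1.0},
  {"dx": 0.0005, "dy": 0.0, "dz": -0.012, "wx": 0.0, "wy": 0.0, "wz": 0.0, "hand": 1.0},
  {"dx": 0.0005, "dy": 0.0, "dz": -0.012, "wx": 0.0, "wy": 0.0, "wz": 0.0, "hand": 1.0},
])

```text
clock: 22.4
tool_pos: [0.5219, -0.0162, -0.0051]
ee_rot: [[-0.995, 0.1, -0.0], [0.1, 0.995, -0.0], [0.0, -0.0, -1.0]]
contact_force: [-0.4, 0.3, 0.4]
finger_gap: 0.0939
gripper_force: 0.0
```

Emit:
drive_tool([
  {"dx": 0.0, "dy": 0.0, "dz": 0.0, "wx": 0.0, "wy": 0.0, "wz": 0.0, "hand": 0.5},
  {"dx": 0.0, "dy": 0.0, "dz": 0.0, "wx": 0.0, "wy": 0.0, "wz": 0.0, "hand": 0.2},
  {"dx": 0.0, "dy": 0.0, "dz": 0.0, "wx": 0.0, "wy": 0.0, "wz": 0.0, "hand": 0.1},
  {"dx": 0.0, "dy": 0.0, "dz": 0.0, "wx": 0.0, "wy": 0.0, "wz": 0.0, "hand": 0.0},
  {"dx": 0.0, "dy": 0.0, "dz": 0.0, "wx": 0.0, "wy": 0.0, "wz": 0.0, "hand": -0.1},
  {"dx": 0.0, "dy": 0.0, "dz": 0.0, "wx": 0.0, "wy": 0.0, "wz": 0.0, "hand": -0.2},
  {"dx": 0.0, "dy": 0.0, "dz": 0.0, "wx": 0.0, "wy": 0.0, "wz": 0.0, "hand": -0.3},
  {"dx": 0.0, "dy": 0.0, "dz": 0.0, "wx": 0.0, "wy": 0.0, "wz": 0.0, "hand": -0.4},
])

```text
clock: 23.4
tool_pos: [0.5219, -0.0162, -0.0051]
ee_rot: [[-0.995, 0.1, -0.0], [0.1, 0.995, -0.0], [0.0, -0.0, -1.0]]
contact_force: [-0.5, 0.2, 0.3]
finger_gap: 0.0401
gripper_force: 12.0
```

The block is gripped across its 40 mm width with balanced forces. Lift.

Emit:
drive_tool([
  {"dx": 0.0, "dy": 0.0, "dz": 0.004, "wx": 0.0, "wy": 0.0, "wz": 0.0, "hand": -0.4},
  {"dx": 0.0, "dy": 0.0, "dz": 0.015, "wx": 0.0, "wy": 0.0, "wz": 0.0, "hand": -0.4},
  {"dx": 0.0, "dy": 0.0, "dz": 0.035, "wx": 0.0, "wy": 0.0, "wz": 0.0, "hand": -0.4},
  {"dx": 0.0, "dy": 0.0, "dz": 0.06, "wx": 0.0, "wy": 0.0, "wz": 0.0, "hand": -0.4},
  {"dx": 0.0, "dy": 0.0, "dz": 0.09, "wx": 0.0, "wy": 0.0, "wz": 0.0, "hand": -0.4},
  {"dx": 0.0, "dy": 0.0, "dz": 0.115, "wx": 0.0, "wy": 0.0, "wz": 0.0, "hand": -0.4},
  {"dx": 0.0, "dy": 0.0, "dz": 0.13, "wx": 0.0, "wy": 0.0, "wz": 0.0, "hand": -0.4},
  {"dx": 0.0, "dy": 0.0, "dz": 0.135, "wx": 0.0, "wy": 0.0, "wz": 0.0, "hand": -0.4},
])

```text
clock: 24.4
tool_pos: [0.5223, -0.0164, 0.131]
ee_rot: [[-0.995, 0.1, 0.001], [0.1, 0.995, -0.001], [-0.001, -0.0, -1.0]]
contact_force: [-0.2, 0.3, -1.3]
finger_gap: 0.0398
gripper_force: 12.0
```

Emit:
drive_tool([
  {"dx": 0.0, "dy": -0.01, "dz": 0.0, "wx": 0.0, "wy": 0.0, "wz": -5.0, "hand": -0.4},
  {"dx": -0.003, "dy": -0.035, "dz": 0.0, "wx": 0.0, "wy": 0.0, "wz": -15.0, "hand": -0.4},
  {"dx": -0.007, "dy": -0.07, "dz": 0.0, "wx": 0.0, "wy": 0.0, "wz": -25.0, "hand": -0.4},
  {"dx": -0.012, "dy": -0.11, "dz": 0.0, "wx": 0.0, "wy": 0.0, "wz": -35.0, "hand": -0.4},
  {"dx": -0.016, "dy": -0.15, "dz": 0.0, "wx": 0.0, "wy": 0.0, "wz": -45.0, "hand": -0.4},
  {"dx": -0.02, "dy": -0.19, "dz": 0.0, "wx": 0.0, "wy": 0.0, "wz": -55.0, "hand": -0.4},
  {"dx": -0.024, "dy": -0.225, "dz": 0.0, "wx": 0.0, "wy": 0.0, "wz": -65.0, "hand": -0.4},
  {"dx": -0.027, "dy": -0.25, "dz": 0.0, "wx": 0.0, "wy": 0.0, "wz": -75.0, "hand": -0.4},
])

```text
clock: 25.4
tool_pos: [0.4941, -0.2677, 0.1291]
ee_rot: [[-0.154, 0.988, -0.001], [0.988, 0.154, 0.0], [0.001, -0.001, -1.0]]
contact_force: [0.3, 0.7, -1.8]
finger_gap: 0.0396
gripper_force: 12.0
```

Emit:
drive_tool([
  {"dx": -0.001, "dy": -0.01, "dz": 0.0, "wx": 0.0, "wy": 0.0, "wz": -6.0, "hand": -0.4},
  {"dx": -0.001, "dy": -0.02, "dz": 0.0, "wx": 0.0, "wy": 0.0, "wz": -11.6, "hand": -0.4},
  {"dx": -0.001, "dy": -0.02, "dz": 0.0, "wx": 0.0, "wy": 0.0, "wz": -11.6, "hand": -0.4},
  {"dx": -0.001, "dy": -0.02, "dz": 0.0, "wx": 0.0, "wy": 0.0, "wz": -11.6, "hand": -0.4},
  {"dx": -0.001, "dy": -0.02, "dz": 0.0, "wx": 0.0, "wy": 0.0, "wz": -11.6, "hand": -0.4},
  {"dx": -0.001, "dy": -0.02, "dz": 0.0, "wx": 0.0, "wy": 0.0, "wz": -11.6, "hand": -0.4},
  {"dx": -0.001, "dy": -0.02, "dz": 0.0, "wx": 0.0, "wy": 0.0, "wz": -11.6, "hand": -0.4},
  {"dx": -0.001, "dy": -0.02, "dz": 0.0, "wx": 0.0, "wy": 0.0, "wz": -11.6, "hand": -0.4},
])

```text
clock: 26.4
tool_pos: [0.494, -0.2862, 0.1299]
ee_rot: [[0.041, 0.999, -0.0], [0.999, -0.041, 0.0], [0.0, -0.0, -1.0]]
contact_force: [0.5, 1.3, -0.8]
finger_gap: 0.0396
gripper_force: 12.0
```

Run:
```python
from h import *
P,im=shot('w10'); T=camera_params('top');S=camera_params('scene')
t=snapshot('top'); sc=snapshot('scene'); s=read_state(); b=s['tool_pos']+[0,0,.0171]
# held block: top face front portion visible in wrist; compare edges
c=proj(P,[b+[0,0,.032]])[0].astype(int); r=(c[0]-60,max(c[1]-60,0),c[0]+60,c[1]+8); print(c,r)
a=np.radians(87.4); ax=np.array([np.cos(a),np.sin(a),0]);n=np.array([-ax[1],ax[0],0])
print('pred near top edge',proj(P,[b+[0,0,.032]+.032*ax+.02*k*n for k in(-1,1)]).round(1).tolist(),'bottom',proj(P,[b+.032*ax+.02*k*n for k in(-1,1)]).round(1).tolist())
m=solid(im,r,60); ys,xs=np.nonzero(m); print('mask',xs.min(),xs.max(),ys.min(),ys.max())
for yy in range(ys.min(),ys.max(),8): q=np.nonzero(m[yy])[0]; print(yy,q.min(),q.max())
print('cheek near pred',proj(P,[[.493,-.287,0]+np.array([x*np.cos(-.045)-y*np.sin(-.045),x*np.sin(-.045)+y*np.cos(-.045),.096]) for x,y in[(-.035,.04),(.035,.04),(-.035,.074),(.035,.074)]]).round(1).tolist())
br=(im[:,:,0].astype(int)>im[:,:,1]*1.1)&(im[:,:,0]>90); br[:,:230]=0;br[:,400:]=0;br[:100][:20]=0
ys,xs=np.nonzero(br[:230]); print('brick',xs.min(),xs.max(),ys.min(),ys.max(),len(xs))
```

```text
26.4 [ 0.494  -0.2862  0.1299] yaw 87.68 [ 0.83  0.35 -0.51  1.87  0.21  0.97  0.19]
[315 262] (np.int64(255), np.int64(202), np.int64(375), np.int64(270))
pred near top edge [[354.6, 206.1], [276.5, 205.7]] bottom [[348.4, 191.7], [282.8, 191.3]]
mask 270 363 202 269
202 281 352
210 279 354
218 279 353
226 279 353
234 279 353
242 278 354
250 276 357
258 273 359
266 271 362
cheek near pred [[268.5, 166.6], [360.5, 167.1], [267.0, 120.8], [362.2, 121.2]]
brick 268 360 122 191 4791
```

Run:
```python
from h import *
P,im,s=pickle.load(open('w10.pkl','rb')); g=im.astype(int)
for c in(300,316,332): print(c,[(r,*g[r,c].tolist()) for r in range(178,216,3)])
for dy in(-.003,0,.003):
  b=s['tool_pos']+[0,0,.0171]+np.array([.04,1,0])*dy; print(dy,proj(P,[b+[.0013,.032,0],b+[.0013,.032,.032],[.493,-.287+.04,.06],[.493,-.287+.04,.096]]).round(1).tolist())
```

```text
300 [(178, 187, 178, 136), (181, 186, 176, 135), (184, 187, 176, 136), (187, 186, 176, 136), (190, 183, 173, 133), (193, 15, 13, 8), (196, 8, 6, 8), (199, 10, 7, 8), (202, 11, 9, 7), (205, 19, 12, 14), (208, 30, 27, 24), (211, 29, 26, 23), (214, 28, 23, 23)]
316 [(178, 227, 185, 138), (181, 228, 184, 139), (184, 227, 183, 136), (187, 227, 182, 136), (190, 224, 179, 133), (193, 21, 16, 12), (196, 12, 10, 10), (199, 8, 9, 8), (202, 4, 1, 2), (205, 19, 18, 16), (208, 28, 26, 23), (211, 31, 26, 24), (214, 31, 29, 25)]
332 [(178, 140, 172, 138), (181, 141, 172, 137), (184, 139, 171, 136), (187, 141, 173, 137), (190, 139, 171, 135), (193, 20, 22, 18), (196, 15, 16, 15), (199, 12, 11, 11), (202, 13, 9, 8), (205, 18, 16, 14), (208, 28, 25, 21), (211, 28, 24, 22), (214, 27, 24, 21)]
-0.003 [[315.3, 196.2], [315.2, 211.4], [312.6, 160.5], [312.1, 166.9]]
0 [[315.3, 191.4], [315.2, 205.8], [312.6, 160.5], [312.1, 166.9]]
0.003 [[315.3, 186.6], [315.2, 200.1], [312.6, 160.5], [312.1, 166.9]]
```

Held block and rest both agree with prediction to about 1 mm. I descend, then creep.

Emit:
drive_tool([
  {"dx": -0.001, "dy": -0.0007, "dz": -0.012, "wx": 0.0, "wy": 0.0, "wz": -0.2, "hand": -0.4},
  {"dx": -0.001, "dy": -0.0007, "dz": -0.026, "wx": 0.0, "wy": 0.0, "wz": -0.2, "hand": -0.4},
  {"dx": -0.001, "dy": -0.0007, "dz": -0.04, "wx": 0.0, "wy": 0.0, "wz": -0.2, "hand": -0.4},
  {"dx": -0.001, "dy": -0.0007, "dz": -0.053, "wx": 0.0, "wy": 0.0, "wz": -0.2, "hand": -0.4},
  {"dx": -0.001, "dy": -0.0007, "dz": -0.065, "wx": 0.0, "wy": 0.0, "wz": -0.2, "hand": -0.4},
  {"dx": -0.001, "dy": -0.0007, "dz": -0.074, "wx": 0.0, "wy": 0.0, "wz": -0.2, "hand": -0.4},
  {"dx": -0.001, "dy": -0.0007, "dz": -0.08, "wx": 0.0, "wy": 0.0, "wz": -0.2, "hand": -0.4},
  {"dx": -0.001, "dy": -0.0007, "dz": -0.08, "wx": 0.0, "wy": 0.0, "wz": -0.2, "hand": -0.4},
])

```text
clock: 27.55
tool_pos: [0.4928, -0.2868, 0.0496]
ee_rot: [[0.044, 0.999, -0.0], [0.999, -0.044, 0.0], [0.0, -0.0, -1.0]]
contact_force: [-0.3, -0.3, -0.7]
finger_gap: 0.0402
gripper_force: 12.0
```

Emit:
drive_tool([
  {"dx": 0.0, "dy": 0.0, "dz": -0.001, "wx": 0.0, "wy": 0.0, "wz": 0.0, "hand": -0.4},
  {"dx": 0.0, "dy": 0.0, "dz": -0.002, "wx": 0.0, "wy": 0.0, "wz": 0.0, "hand": -0.4},
  {"dx": 0.0, "dy": 0.0, "dz": -0.003, "wx": 0.0, "wy": 0.0, "wz": 0.0, "hand": -0.4},
  {"dx": 0.0, "dy": 0.0, "dz": -0.004, "wx": 0.0, "wy": 0.0, "wz": 0.0, "hand": -0.4},
  {"dx": 0.0, "dy": 0.0, "dz": -0.0045, "wx": 0.0, "wy": 0.0, "wz": 0.0, "hand": -0.4},
  {"dx": 0.0, "dy": 0.0, "dz": -0.005, "wx": 0.0, "wy": 0.0, "wz": 0.0, "hand": -0.4},
  {"dx": 0.0, "dy": 0.0, "dz": -0.0055, "wx": 0.0, "wy": 0.0, "wz": 0.0, "hand": -0.4},
  {"dx": 0.0, "dy": 0.0, "dz": -0.0055, "wx": 0.0, "wy": 0.0, "wz": 0.0, "hand": -0.4},
])

```text
clock: 28.55
tool_pos: [0.4929, -0.2869, 0.0444]
ee_rot: [[0.044, 0.999, -0.0], [0.999, -0.044, 0.0], [0.0, -0.0, -1.0]]
contact_force: [0.0, 0.6, -0.7]
finger_gap: 0.0399
gripper_force: 12.0
```

Emit:
drive_tool([
  {"dx": 0.0, "dy": 0.0, "dz": -0.0004, "wx": 0.0, "wy": 0.0, "wz": 0.0, "hand": -0.4},
  {"dx": 0.0, "dy": 0.0, "dz": -0.0008, "wx": 0.0, "wy": 0.0, "wz": 0.0, "hand": -0.4},
  {"dx": 0.0, "dy": 0.0, "dz": -0.0011, "wx": 0.0, "wy": 0.0, "wz": 0.0, "hand": -0.4},
  {"dx": 0.0, "dy": 0.0, "dz": -0.0014, "wx": 0.0, "wy": 0.0, "wz": 0.0, "hand": -0.4},
  {"dx": 0.0, "dy": 0.0, "dz": -0.0016, "wx": 0.0, "wy": 0.0, "wz": 0.0, "hand": -0.4},
  {"dx": 0.0, "dy": 0.0, "dz": -0.0016, "wx": 0.0, "wy": 0.0, "wz": 0.0, "hand": -0.4},
  {"dx": 0.0, "dy": 0.0, "dz": -0.0016, "wx": 0.0, "wy": 0.0, "wz": 0.0, "hand": -0.4},
  {"dx": 0.0, "dy": 0.0, "dz": -0.0016, "wx": 0.0, "wy": 0.0, "wz": 0.0, "hand": -0.4},
])

```text
clock: 29.55
tool_pos: [0.4929, -0.2869, 0.0429]
ee_rot: [[0.044, 0.999, -0.0], [0.999, -0.044, -0.0], [-0.0, -0.0, -1.0]]
contact_force: [-1.0, 1.5, 3.8]
finger_gap: 0.04
gripper_force: 12.0
```

Light contact at exactly the predicted height. Release and rise.

Emit:
drive_tool([
  {"dx": 0.0, "dy": 0.0, "dz": 0.0, "wx": 0.0, "wy": 0.0, "wz": 0.0, "hand": -0.1},
  {"dx": 0.0, "dy": 0.0, "dz": 0.0, "wx": 0.0, "wy": 0.0, "wz": 0.0, "hand": 0.0},
  {"dx": 0.0, "dy": 0.0, "dz": 0.0, "wx": 0.0, "wy": 0.0, "wz": 0.0, "hand": 0.2},
  {"dx": 0.0, "dy": 0.0, "dz": 0.0, "wx": 0.0, "wy": 0.0, "wz": 0.0, "hand": 0.5},
  {"dx": 0.0, "dy": 0.0, "dz": 0.0, "wx": 0.0, "wy": 0.0, "wz": 0.0, "hand": 0.8},
  {"dx": 0.0, "dy": 0.0, "dz": 0.0, "wx": 0.0, "wy": 0.0, "wz": 0.0, "hand": 1.0},
  {"dx": 0.0, "dy": 0.0, "dz": 0.0, "wx": 0.0, "wy": 0.0, "wz": 0.0, "hand": 1.0},
  {"dx": 0.0, "dy": 0.0, "dz": 0.0, "wx": 0.0, "wy": 0.0, "wz": 0.0, "hand": 1.0},
])

```text
clock: 30.55
tool_pos: [0.4929, -0.2869, 0.0428]
ee_rot: [[0.044, 0.999, -0.0], [0.999, -0.044, 0.0], [0.0, -0.0, -1.0]]
contact_force: [-0.2, -0.3, -0.1]
finger_gap: 0.0937
gripper_force: 0.0
```

Emit:
drive_tool([
  {"dx": 0.0, "dy": 0.0, "dz": 0.01, "wx": 0.0, "wy": 0.0, "wz": 0.0, "hand": 1.0},
  {"dx": 0.0, "dy": 0.0, "dz": 0.03, "wx": 0.0, "wy": 0.0, "wz": 0.0, "hand": 1.0},
  {"dx": 0.0, "dy": 0.0, "dz": 0.055, "wx": 0.0, "wy": 0.0, "wz": 0.0, "hand": 1.0},
  {"dx": 0.0, "dy": 0.0, "dz": 0.08, "wx": 0.0, "wy": 0.0, "wz": 0.0, "hand": 1.0},
  {"dx": 0.0, "dy": 0.0, "dz": 0.11, "wx": 0.0, "wy": 0.0, "wz": 0.0, "hand": 1.0},
  {"dx": 0.0, "dy": 0.0, "dz": 0.14, "wx": 0.0, "wy": 0.0, "wz": 0.0, "hand": 1.0},
  {"dx": 0.0, "dy": 0.0, "dz": 0.16, "wx": 0.0, "wy": 0.0, "wz": 0.0, "hand": 1.0},
  {"dx": 0.0, "dy": 0.0, "dz": 0.16, "wx": 0.0, "wy": 0.0, "wz": 0.0, "hand": 1.0},
])

```text
clock: 31.55
tool_pos: [0.4938, -0.2872, 0.2055]
ee_rot: [[0.044, 0.999, 0.003], [0.999, -0.044, -0.002], [-0.002, 0.003, -1.0]]
contact_force: [0.3, -0.1, -0.7]
finger_gap: 0.0941
gripper_force: 0.0
```

Run:
```python
from h import *
P,im=shot('w11'); br=lambda i:((i[:,:,0].astype(int)>i[:,:,1])&(i[:,:,0]>70)).astype(float)
top=[box(-.032,.032,-.02,.02,0,.032)]
p0=(.493,-.287,.06,np.pi/2-.045)
c=proj(P,[[.493,-.287,.092]])[0].astype(int); r=(c[0]-45,c[1]-50,c[0]+45,c[1]+50); m=solid(im,r,60)
print(c,m.sum(),fit(top,[(P,m,r)],p0),fit(top,[(P,m,r)],p0,False))
rr=(c[0]-70,max(c[1]-90,0),c[0]+70,c[1]+75); u=np.maximum(m,br(im)); b=lambda: REST+[top[0][:,[1,0,2]]+[0,0,.06]]
print('rest+block',fit(b(),[(P,u,rr)],(.493,-.287,0,-.045)))
```

```text
31.55 [ 0.4938 -0.2872  0.2055] yaw 87.46 [ 0.86  0.28 -0.53  1.79  0.15  1.11  0.23]
[314 192] 2374.0 (array([ 0.4928, -0.287 ,  1.5344]), np.float64(0.058)) (array([ 0.493 , -0.2886,  1.5266,  0.051 ]), np.float64(0.016))
rest+block (array([ 0.4923, -0.2884, -0.0503]), np.float64(0.06))
```

Block at (0.4928,-0.287) against the rest at (0.4923,-0.288), with yaw agreeing to 0.02 rad: well within tolerance and nothing touched. Handing in.

```bash
python3 -c "
from bench import *
print(job.close_job())"
```

```text
the job is handed in; nothing more can be done
None
```

The middle-sized charcoal block was set down and let go on the soldering board, then regripped by its long sides and left on the rest's sill, within about 1 mm and 0.02 rad of centre by my last measurement; the job is handed in, and no verdict was shown. On the first try at that regrip a fingertip rode up onto the block's top, pressing it on the board with about 15 N and hardly shifting it.

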